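# Charge the deburring tumbler with a scoop of brass blanks

### The job

First press the brass release button so that the tumbler's drum springs open. Then draw the sheet-steel scoop out of the tool block, set it down mouth up so that you can take it afresh across its handle, and with it bring a scoopful, at least four of the eight brass blanks, from the tray into the drum, keeping your fingers off the blanks and leaving none spilt outside tray and drum. Finish with the empty scoop lying flat on the bench, mouth up and let go, and the drum left open, and do not disturb the star wheel, the collet or the stag.

Things in the scene. Friction and masses are not known exactly. Their poses are not given: they have to be found in the camera images.
- tumbler: bench barrel tumbler, fixed: iron base 230 x 250 mm; origin on the bench under the drum's middle, z up, x away from its front. Its eight-sided drum (along y) is split level at 100 mm: fixed lower half and hinged lid. Cheeks 115 mm high stand at y = -80 and +80, a gear case as high at y = 88 to 132, the latch housing at x = -134 to -68 mm, y within 22 mm
- drum_lid (a joint): the drum's sprung upper half, hinged along y at x = +56, z = 101 mm of the tumbler. 0 = shut and latched (top 155 mm high, front lip at x = -68); once released it springs up and away (+x) to its stop at 1.75 rad (100 degrees) and stays there, about 220 mm high, all of it beyond x = +40 mm
- release (a joint): travel of the release button (m): 0 = up, 0.006 = fully down (5 N). About 3 mm frees the lid
- release_top (a point): middle of the top of the round brass release button, 24 mm across, pressed straight down; at the tumbler's front (x = -113 mm), about 123 mm above the bench, the highest thing of the latch housing
- drum_mouth (a point): middle of the mouth of the drum's lower half, at its rim (100 mm above the bench); mouth 100 mm in x by 130 mm in y, floor 50 mm below the rim, walls 4 mm; axes as the tumbler's
- drum_middle (a point): point in the middle of the drum's lower half, 30 mm below its rim
- tray: open wooden tray holding the blanks, fixed; outside 180 mm (x) by 76 mm (y), walls and floor 5 mm, inside 170 x 66 mm; the wall at its -x end, nearest the robot, is 30 mm high, the one at the far +x end 45 mm, the sides slope between them. Origin under its middle, z up
- blank0: brass blank: turned barrel 20 mm in diameter and 16 mm high, both ends bevelled 4 mm at 45 degrees (flat ends 12 mm), 32 g; origin at its middle, z = its turning axis. At the start it stands on an end or lies on its side on the tray floor, in the far (+x) two thirds of the tray; burnished, it slides (friction about 0.3) and rolls easily
- blank1: brass blank: turned barrel 20 mm in diameter and 16 mm high, both ends bevelled 4 mm at 45 degrees (flat ends 12 mm), 32 g; origin at its middle, z = its turning axis. At the start it stands on an end or lies on its side on the tray floor, in the far (+x) two thirds of the tray; burnished, it slides (friction about 0.3) and rolls easily
- blank2: brass blank: turned barrel 20 mm in diameter and 16 mm high, both ends bevelled 4 mm at 45 degrees (flat ends 12 mm), 32 g; origin at its middle, z = its turning axis. At the start it stands on an end or lies on its side on the tray floor, in the far (+x) two thirds of the tray; burnished, it slides (friction about 0.3) and rolls easily
- blank3: brass blank: turned barrel 20 mm in diameter and 16 mm high, both ends bevelled 4 mm at 45 degrees (flat ends 12 mm), 32 g; origin at its middle, z = its turning axis. At the start it stands on an end or lies on its side on the tray floor, in the far (+x) two thirds of the tray; burnished, it slides (friction about 0.3) and rolls easily
- blank4: brass blank: turned barrel 20 mm in diameter and 16 mm high, both ends bevelled 4 mm at 45 degrees (flat ends 12 mm), 32 g; origin at its middle, z = its turning axis. At the start it stands on an end or lies on its side on the tray floor, in the far (+x) two thirds of the tray; burnished, it slides (friction about 0.3) and rolls easily
- blank5: brass blank: turned barrel 20 mm in diameter and 16 mm high, both ends bevelled 4 mm at 45 degrees (flat ends 12 mm), 32 g; origin at its middle, z = its turning axis. At the start it stands on an end or lies on its side on the tray floor, in the far (+x) two thirds of the tray; burnished, it slides (friction about 0.3) and rolls easily
- blank6: brass blank: turned barrel 20 mm in diameter and 16 mm high, both ends bevelled 4 mm at 45 degrees (flat ends 12 mm), 32 g; origin at its middle, z = its turning axis. At the start it stands on an end or lies on its side on the tray floor, in the far (+x) two thirds of the tray; burnished, it slides (friction about 0.3) and rolls easily
- blank7: brass blank: turned barrel 20 mm in diameter and 16 mm high, both ends bevelled 4 mm at 45 degrees (flat ends 12 mm), 32 g; origin at its middle, z = its turning axis. At the start it stands on an end or lies on its side on the tray floor, in the far (+x) two thirds of the tray; burnished, it slides (friction about 0.3) and rolls easily
- tool_block: wooden tool block, fixed, 120 mm (x) by 130 mm (y) by 128 mm high, origin under its middle. A slot 40 mm (x) by 64 mm (y), 118 mm deep, centred at x = -28, y = 0, holds the scoop; three file and graver handles 20 to 28 mm thick stand at x = +35, y = -43, 0, 43, up to 206 mm high
- scoop: flat sheet-steel scoop, 150 g. x = from handle to lip, z = out of its mouth; origin mid-underside of the pan. Pan 75 mm long (x = -37.5 to 37.5), 56 wide, 2.5 thick; back and sides 30 high, sides slope down from x = -12 to nothing at the lip. Starts lip down in the block's slot, leaning a little, 57 mm of handle above the block, mouth to the block's +x. Lies stably on its pan; centre of mass x = -22
- scoop_lip (a point): middle of the scoop's front lip, on the underside (origin + 37.5 mm x); axes as the scoop's
- scoop_butt (a point): middle of the end face of the scoop's straight wooden handle (x = -137.5, z = 21 mm in the scoop's frame); the handle is 20 mm wide (y), 18 mm thick (z = 12 to 30), from x = -137.5 to -41.5, clear of the bench when the scoop lies on its pan
- star_wheel: bystander: brass star wheel lying flat, 52 mm across, hub 10 mm high; origin under its middle
- collet: bystander: rusted steel collet standing, 38 mm across, 46 mm high; origin under its middle
- stag: bystander: half-carved basswood stag on a 60 x 90 mm base, 170 mm high; origin under its base
Not all that is in view belongs to the job. Of the things like the scoop, leave any that is blue or red; of the rest the larger one is meant.

How it is judged:
By the outcome, as a careful person would: the job done as asked, in the order asked, and still so for the second after the job is handed in, with the robot touching nothing.
It also fails if it takes over 72 s, if anything falls off the work surface, if the arm or the gripper's body presses on something with over 40 N, if the wrist force passes 120 N, or if a joint passes its speed limit or range.

### The arm

A 6-joint arm with a two-finger parallel gripper is mounted at the origin on the work surface. World frame = base frame: x ahead of the robot, y to its left, z up, the work surface at z = 0. Lengths are in m, angles in rad, forces in N, time in s.
With the tool pointing down it reaches from about 0.325 to 0.9 m from the base axis. Payload 6.1 kg.
Tool frame: the origin (TCP) lies on the centre line of the jaws, within the pads' length; the fingertips stand 17 mm ahead of it and the grasp point (between the pads) lies 2 mm behind it; z points along the fingers, y is the direction in which the jaws open and shut (so a half turn about z gives the same grasp; the last joint's range is limited). The gripper opens to 87 mm and grips with 3 to 60 N. Pads are 19 mm wide; open, the fingers measure 117 mm over their backs; the gripper's body (75 mm by 190 mm) begins 51 mm behind the grasp point.
Start: joints at [1.033, 0.22, 1.526, -0, 1.395, -0.126], TCP at [0.25, 0.573, 0.24] pointing down, gripper open.
Joint ranges: [-2.98, 2.98], [-0.91, 2.08], [0.09, 2.57], [-1.24, 4.39], [0.2, 2.65], [-2.68, 2.68]. Speed limits (rad/s): [2.57, 2.57, 3.01, 3.14, 3.14, 3.14].

### API

Orientations are given as a unit quaternion [x, y, z, w].
In Python, from cell import telemetry, vision, ticket gives the robot as it stands.
- The arm moves only by the shell command python3 -m handwheel 'ROWS'. ROWS is a JSON object of lists of equal length, an entry for each row: "dp": the shift along the tool's x, y, z in cm, a list of three; "rot": the turn, a rotation vector about the tool's x, y, z in degrees, a list of three; "hand": the opening, from 0 (shut) to 1 (fully open). A call has 1 to 10 rows; each row shifts and turns the pose as measured when the row begins, along the tool's axes as they then stand; what a row does not reach is not made up. A row lasts 1/10 s, in which the tool goes at most 50 mm and 8.59 degrees, less where a joint would pass 70% of its speed; a pose out of reach is approached as far as the arm can. A call is refused whole if a number of a shift passes 5 or a number of a turn 8.59, either way. A call with a gripper value outside its range is refused whole. The fingers move at their own pace and stop on an object; the grip force is fixed at half the most. Time passes only in rows, so rows that do not move let the fingers close. It gives the time, the measured TCP pose, the force and the opening at its end, in the units of the state.
- telemetry.observe(): the state, without advancing time (a new reading comes with each control period).
- vision.get_image(name): name is "side" or "top" or "wrist"; returns (picture, depth): 420x560x3 uint8, red, green, blue; 420x560 float32, m along the optical axis (not along the pixel's ray), 0 where there is no reading.
- vision.camera_info(name): a dict with "mtx" (3x3 intrinsics, pixels), "rvec" (rotation vector, rad) and "tvec" (3), from world to camera coordinates, as OpenCV has them; the wrist camera has in their place "T_tool_cam" (4x4, takes a point from camera to tool coordinates, whose origin is the TCP and whose axes are the flange's). Camera axes: x right, y down, z forward; pixel columns grow to the right and rows downward; lengths in m; the calibration is good to about 2 mm. A picture is of the moment at which its call begins: read the wrist's pose just before it. camera_info takes no time and is no camera call.
- ticket.hand_in(): hands the job in, once; it reports no verdict.
The state is a dict: "t": time; "joints": joint angles; "joint_velocities": joint speeds; "tau": joint torques, N m; "position": TCP position; "eef_rot": TCP orientation; "force": force on the tool from outside, world axes, zero at the start; "moment": the same for the moment, N m; "width": opening from 0.0 (shut) to 1.0 (fully open).
Only numpy, scipy, OpenCV 4.12 (cv2) and the standard library are available. Lean on these libraries where they do the work, as an engineer would, in place of code of your own. Each camera call takes 0.05 s, during which the arm holds its last target.

## Working session

There is one attempt and no reset: what is moved stays moved. The work goes in short steps, Python scripts to look and compute and a shell command to move; the robot and the scene stay as the last step left them, time stands still between calls to the robot, and variables do not carry over. Pictures are saved under pics/ and viewed, and the job is handed in when it is done.

```bash
ls; mkdir -p pics; python3 - <<'E'
from cell import telemetry, vision, ticket
import cv2, numpy as np
print(telemetry.observe())
for n in ["side","top","wrist"]:
    im,d=vision.get_image(n)
    cv2.imwrite(f"pics/{n}0.png",cv2.resize(im[:,:,::-1],None,fx=1.4,fy=1.4,interpolation=cv2.INTER_CUBIC)); np.savez(f"{n}0.npz",im=im,d=d)
    print(n,vision.camera_info(n))
E
```

```text
pics
{'t': 0.0, 'joints': array([ 1.03293626e+00,  2.21191997e-01,  1.52757131e+00,  1.54315078e-05,
        1.39467423e+00, -1.26101133e-01]), 'joint_velocities': array([ 1.32139642e-04, -1.88064562e-05,  1.14963883e-03,  7.44577250e-04,
       -2.57228352e-03, -1.47349738e-03]), 'tau': array([ 1.93950718e-04, -4.94601417e+01, -3.87385654e+01,  7.01852166e-02,
        5.70998748e-02, -1.55779594e-04]), 'position': array([0.24984984, 0.57227813, 0.23847942]), 'eef_rot': array([ 2.04429375e-01,  9.78880881e-01, -8.69600603e-04, -3.07819341e-04]), 'force': array([ 0.62723444, -0.53855891,  0.7801456 ]), 'moment': array([ 0.01181484,  0.05371023, -0.05672216]), 'width': 1.0006774103839347}
side {'mtx': array([[543.08604626,   0.        , 276.28353224],
       [  0.        , 543.08604626, 205.87645467],
       [  0.        ,   0.        ,   1.        ]]), 'rvec': array([ 0.43889789, -2.79459938,  1.08707568]), 'tvec': array([0.44631765, 0.23544064, 1.67415796])}
top {'mtx': array([[475.80569087,   0.        , 278.40534903],
       [  0.        , 475.80569087, 208.69908542],
       [  0.        ,   0.        ,   1.        ]]), 'rvec': array([ 2.16569581, -2.18114937,  0.16321097]), 'tvec': array([-0.05352   ,  0.52313213,  1.290539  ])}
wrist {'mtx': array([[335.20865842,   0.        , 289.22915031],
       [  0.        , 335.20865842, 207.77210083],
       [  0.        ,   0.        ,   1.        ]]), 'T_tool_cam': array([[ 5.93090973e-04, -9.68135455e-01, -2.50426414e-01,
         6.71050327e-02],
       [ 9.99999723e-01,  6.87021321e-04, -2.87664905e-04,
        -3.00094495e-04],
       [ 4.50546880e-04, -2.50426174e-01,  9.68135594e-01,
        -1.44660971e-01],
       [ 0.00000000e+00,  0.00000000e+00,  0.00000000e+00,
         1.00000000e+00]])}
```

View pics/top0.png

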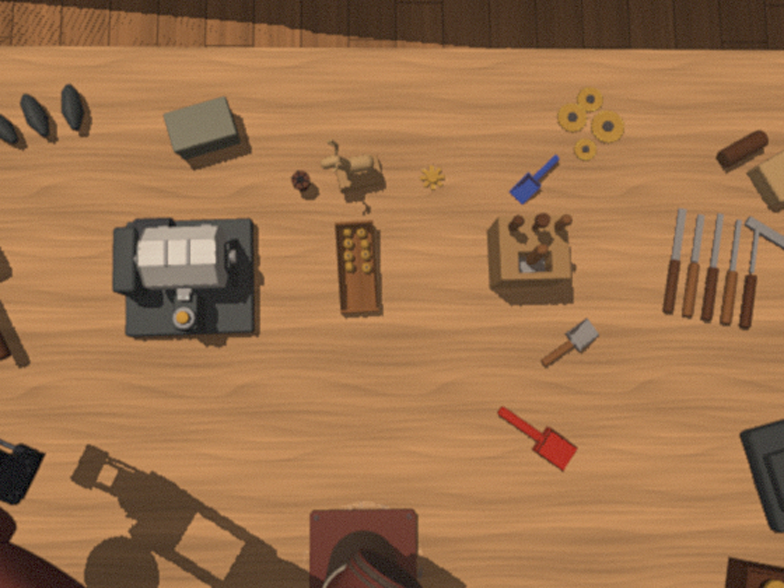

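View pics/side0.png

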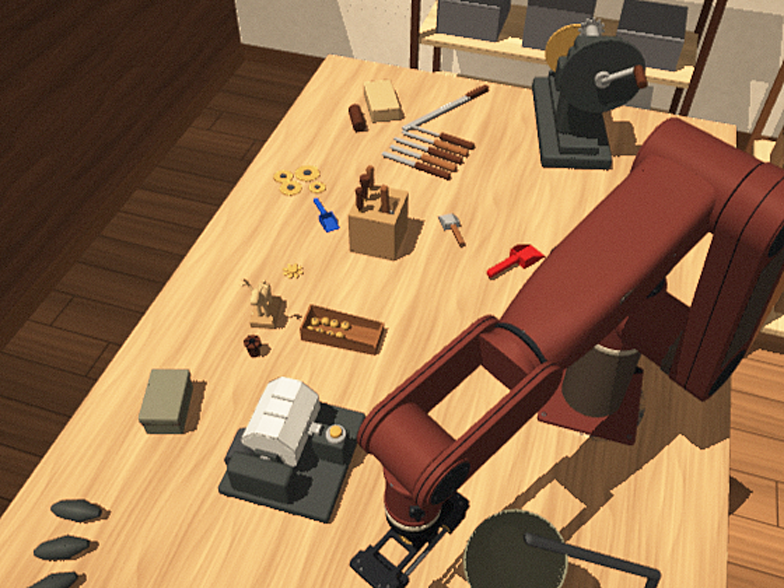

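View pics/wrist0.png

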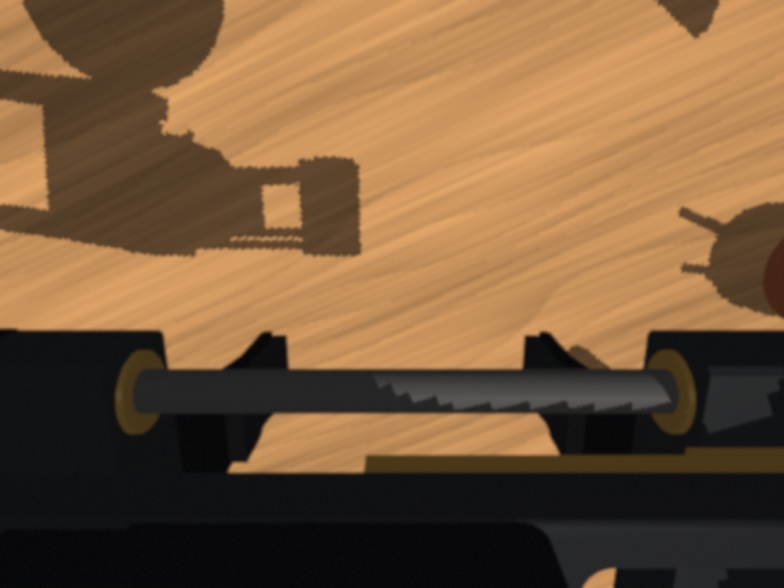

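The top view (picture pixels) shows four candidates for the scoop: the one in the block (537,258), a small steel one with a wooden handle on the bench (572,343), a blue one (535,178) and a red one (540,440). The blue and red ones are excluded, and the one in the block is the larger of the remaining two. The tumbler is at (185,265), the tray at (357,268) and the button at (183,317).

```bash
cat > h.py <<'E'
import numpy as np, cv2
from scipy.spatial.transform import Rotation as R
from cell import vision, telemetry
def cam(n, st=None):
    c=vision.camera_info(n)
    K=c["mtx"]
    if "rvec" in c:
        Rm=cv2.Rodrigues(c["rvec"])[0]; return K,Rm.T,-Rm.T@c["tvec"]
    T=np.eye(4);T[:3,:3]=R.from_quat(st["eef_rot"]).as_matrix();T[:3,3]=st["position"]
    M=T@c["T_tool_cam"]; return K,M[:3,:3],M[:3,3]
def cloud(n,d,st=None):
    K,Rw,t=cam(n,st); v,u=np.mgrid[:d.shape[0],:d.shape[1]]
    P=np.stack([(u-K[0,2])/K[0,0]*d,(v-K[1,2])/K[1,1]*d,d],-1)
    W=P@Rw.T+t; W[d==0]=np.nan; return W
def plane(n,u,v,z,st=None):
    K,Rw,t=cam(n,st); r=Rw@np.array([(u-K[0,2])/K[0,0],(v-K[1,2])/K[1,1],1]); return t+r*(z-t[2])/r[2]
def proj(n,p,st=None):
    K,Rw,t=cam(n,st); q=K@(Rw.T@(np.asarray(p)-t)); return q[:2]/q[2]
def grab(n):
    st=telemetry.observe(); im,d=vision.get_image(n); return im,d,st
E
python3 - <<'E'
from h import *
z=np.load("top0.npz");im,d=z["im"],z["d"];W=cloud("top",d)
hsv=cv2.cvtColor(im,cv2.COLOR_RGB2HSV)
def rect(mask,name):
    p=W[mask];p=p[~np.isnan(p[:,0])]
    r=cv2.minAreaRect(p[:,:2].astype(np.float32)); print(name,len(p),"c",np.round(r[0],4),"s",np.round(r[1],4),"a",round(r[2],2),"z",np.round(np.percentile(p[:,2],[5,50,95]),4))
    return r
v,u=np.mgrid[:420,:560]
def roi(a,b,c,e): return (u>a/1.4)&(u<c/1.4)&(v>b/1.4)&(v<e/1.4)
print("bench",np.nanmedian(W[roi(270,330,450,420)][:,2]))
V=hsv[...,2]
rect(roi(490,210,580,300)&(W[...,2]>.118)&(W[...,2]<.135),"blocktop")
rect(roi(100,200,270,350)&(V<75)&(W[...,2]<.06)&(W[...,2]>.01),"base")
rect(roi(100,200,270,350)&(W[...,2]>.14),"lidtop")
rect(roi(330,210,390,330)&(W[...,2]>.022)&(W[...,2]<.06),"tray hi")
rect(roi(330,210,390,330)&(W[...,2]>.004)&(W[...,2]<.06),"tray")
m=roi(160,290,205,335)&(W[...,2]>.105)&(hsv[...,1]>130)&(V>120)
p=W[m];print("button",len(p),np.nanmedian(p,0), plane("top",u[m].mean(),v[m].mean(),.123))
# handles
m=roi(500,200,580,280)&(W[...,2]>.145);n,l=cv2.connectedComponents(m.astype(np.uint8))
for i in range(1,n):
    q=W[l==i]; print("handle",len(q),np.nanmean(q,0).round(4),np.nanmax(q[:,2]).round(3),u[l==i].mean()*1.4,v[l==i].mean()*1.4)
cv2.imwrite("pics/crop1.png",cv2.resize(im[140:225,330:430,::-1],None,fx=7,fy=7,interpolation=cv2.INTER_CUBIC))
cv2.imwrite("pics/crop2.png",cv2.resize(im[150:235,225:285,::-1],None,fx=7,fy=7,interpolation=cv2.INTER_CUBIC))
E
```

```text
bench 0.0005994760718430747
blocktop 1632 c [ 0.5964 -0.3245] s [0.1215 0.132 ] a 0.88 z [0.1234 0.1284 0.1325]
base 1763 c [0.5551 0.3377] s [0.224  0.2464] a 1.7 z [0.0234 0.0319 0.0479]
lidtop 1666 c [0.5814 0.33  ] s [0.0823 0.1411] a 1.56 z [0.1419 0.1545 0.1596]
tray hi 500 c [0.5758 0.0093] s [0.1805 0.076 ] a 3.5 z [0.0227 0.0337 0.0467]
tray 1675 c [0.5729 0.0027] s [0.1203 0.2423] a 89.52 z [0.0043 0.0091 0.0428]
button 54 [0.46919281 0.32540873 0.12231383] [0.46853291 0.32565157 0.123     ]
handle 113 [ 0.6292 -0.3213  0.1973] 0.21 541.0690265486725 220.51858407079646
handle 102 [ 0.6297 -0.3632  0.1867] 0.206 562.7862745098039 221.52941176470588
handle 91 [ 0.6276 -0.278   0.1881] 0.206 515.6461538461539 222.6307692307692
handle 92 [ 0.5793 -0.3229  0.1736] 0.19 539.5934782608695 250.69130434782608
```

View pics/crop1.png

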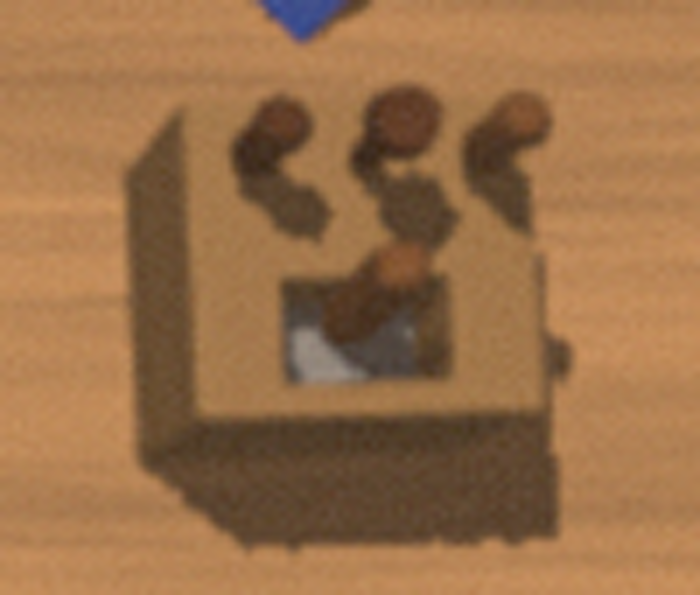

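View pics/crop2.png

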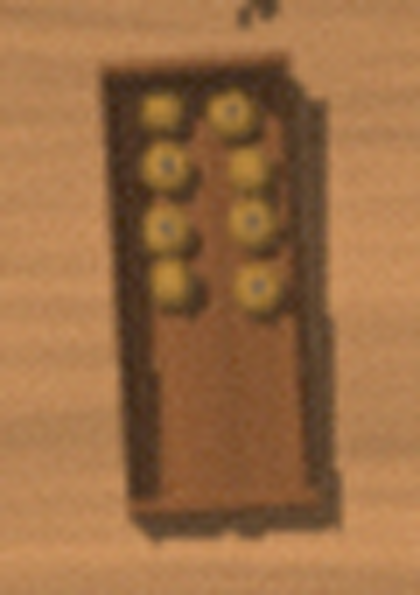

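The block crop shows the steel pan and wooden handle in the slot, with the mouth to +x. The tray crop shows the blanks in 2 columns by 4 rows in the far half. From these I have button ≈ (0.469, 0.3255), tray centre ≈ (0.576, 0.009) with yaw 3.5°, and block ≈ (0.596, -0.3245). Next is the button press, with the hand shut and tool x towards the robot.

```bash
cat >> h.py <<'E'
def pose():
    st=telemetry.observe(); return np.array(st["position"]),R.from_quat(st["eef_rot"]),st
def mkR(yaw,pitch=0):
    # tool down, tool x -> -x of heading yaw(deg); pitch>0: fingers tip back to the robot, lip of a held scoop goes down
    return R.from_euler('z',yaw,degrees=True)*R.from_euler('y',pitch,degrees=True)*R.from_quat([0,1,0,0])
def plan(pt,Rt,n,hand,p=None,Rm=None):
    if p is None: p,Rm,_=pose()
    rv=(Rm.inv()*Rt).as_rotvec(); dP=(np.array(pt)-p)
    dps=[];rots=[]
    for k in range(n):
        Rk=Rm*R.from_rotvec(rv*k/n)
        dps.append(np.round(Rk.inv().apply(dP/n)*100,2).tolist()); rots.append(np.round(np.degrees(rv)/n,1).tolist())
    print("plan |dp|/row %.1f mm, rot/row %.2f"%(np.linalg.norm(dP)/n*1000,np.degrees(np.linalg.norm(rv))/n))
    for a,b in zip(dps,rots): print(a,b)
def rep():
    p,r,st=pose(); m=r.as_matrix()
    print("t",round(st["t"],2),"p",p.round(4),"yaw",round(np.degrees(np.arctan2(-m[1,0],-m[0,0])),2) if abs(m[2,2])>.01 else '',"z",m[:,2].round(3),"y",m[:,1].round(3),"F",np.round(st["force"],1),"w",round(st["width"],3),"j",np.round(st["joints"],2))
E
python3 - <<'E'
from h import *
rep(); plan([.467,.3255,.18],mkR(1.6),8,0)
E
```

```text
t 0.15 p [0.2499 0.5724 0.2387] yaw -23.6 z [-0.001 -0.001 -1.   ] y [ 0.4    0.916 -0.002] F [-0.6 -0.5 -0. ] w 0.998 j [ 1.03  0.22  1.53  0.    1.39 -0.13]
plan |dp|/row 41.7 mm, rot/row 3.15
[-3.72, -1.74, 0.74] [-0.0, -0.0, -3.1]
[-3.62, -1.94, 0.74] [-0.0, -0.0, -3.1]
[-3.51, -2.14, 0.74] [-0.0, -0.0, -3.1]
[-3.39, -2.33, 0.74] [-0.0, -0.0, -3.1]
[-3.25, -2.51, 0.73] [-0.0, -0.0, -3.1]
[-3.11, -2.69, 0.73] [-0.0, -0.0, -3.1]
[-2.96, -2.85, 0.73] [-0.0, -0.0, -3.1]
[-2.8, -3.01, 0.73] [-0.0, -0.0, -3.1]
```

```bash
python3 -m handwheel '{"dp":[[-3.7,-1.7,0.7],[-3.6,-1.9,0.7],[-3.5,-2.1,0.7],[-3.4,-2.3,0.7],[-3.3,-2.5,0.7],[-3.1,-2.7,0.7],[-3.0,-2.8,0.7],[-2.8,-3.0,0.7]],"rot":[[0,0,-3.1],[0,0,-3.1],[0,0,-3.1],[0,0,-3.1],[0,0,-3.1],[0,0,-3.1],[0,0,-3.1],[0,0,-3.1]],"hand":[0,0,0,0,0,0,0,0]}'; python3 - <<'E'
from h import *
rep(); plan([.467,.3255,.148],mkR(1.6),3,0)
E
```

```text
t: 0.95
position: [0.472, 0.3243, 0.1791]
eef_rot: [-0.024, 1.0, 0.0, -0.001]
force: [0.5, 0.9, 0.4]
width: 0.36
t 0.95 p [0.472  0.3243 0.1791] yaw 2.77 z [-0.002  0.    -1.   ] y [-0.048  0.999  0.   ] F [0.5 0.9 0.4] w 0.36 j [ 0.46  0.15  1.73  0.    1.27 -1.16]
plan |dp|/row 10.5 mm, rot/row 0.39
[0.16, 0.05, 1.04] [0.0, -0.0, 0.4]
[0.16, 0.05, 1.04] [0.0, -0.0, 0.4]
[0.16, 0.05, 1.04] [0.0, -0.0, 0.4]
```

```bash
python3 -m handwheel '{"dp":[[0.5,0.05,0],[0,0.1,0],[0,0,0],[0,0,0.5],[0,0,1.0],[0,0,1.0],[0,0,0.6],[0,0,0.5]],"rot":[[0,0,0.5],[0,0,0.5],[0,0,0],[0,0,0],[0,0,0],[0,0,0],[0,0,0],[0,0,0]],"hand":[0,0,0,0,0,0,0,0]}'; python3 - <<'E'
from h import *
rep()
E
```

```text
t: 1.75
position: [0.4668, 0.3246, 0.1389]
eef_rot: [-0.014, 1.0, -0.0, -0.002]
force: [0.7, -1.7, 4.1]
width: 0.005
t 1.75 p [0.4668 0.3246 0.1389] yaw 1.63 z [-0.004 -0.001 -1.   ] y [-0.029  1.    -0.001] F [ 0.7 -1.7  4.1] w 0.005 j [ 0.47  0.18  1.77  0.    1.2  -1.13]
```

```bash
python3 -m handwheel '{"dp":[[0,0,0.5],[0,0,0.3],[0,0,-1.0],[0,0,-3]],"rot":[[0,0,0],[0,0,0],[0,0,0],[0,0,0]],"hand":[0,0,0,0]}'; python3 - <<'E'
from h import *
rep()
im,d,st=grab("top"); cv2.imwrite("pics/top1.png",im[100:320,60:480,::-1])
E
```

```text
t: 2.15
position: [0.4653, 0.3238, 0.1716]
eef_rot: [-0.015, 1.0, -0.002, -0.004]
force: [0.7, -0.0, -0.3]
width: 0.008
t 2.15 p [0.4653 0.3238 0.1716] yaw 1.68 z [-0.009 -0.005 -1.   ] y [-0.029  1.    -0.004] F [ 0.7 -0.  -0.3] w 0.008 j [ 0.47  0.15  1.74 -0.    1.26 -1.13]
```

View pics/top1.png

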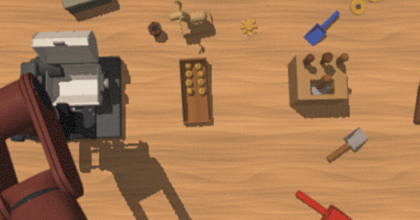

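The lid is open, with the drum's inside visible at (75,95) in the crop. Now I measure the lean of the scoop handle from the two fixed cameras.

```bash
python3 - <<'E'
from h import *
z=np.load("side0.npz");im,d=z["im"],z["d"];W=cloud("side",d)
z2=np.load("top0.npz");W2=cloud("top",z2["d"])
for n,w in (("side",W),("top",W2)):
    for lo,hi in ((.135,.15),(.15,.165),(.165,.18),(.18,.2)):
        m=(np.abs(w[...,0]-.577)<.028)&(np.abs(w[...,1]+.323)<.035)&(w[...,2]>lo)&(w[...,2]<hi)
        p=w[m]
        if len(p)>2: print(n,lo,len(p),p.mean(0).round(4),"x",p[:,0].min().round(4),p[:,0].max().round(4),"y",p[:,1].min().round(4),p[:,1].max().round(4))
m=(np.abs(W[...,0]-.596)<.07)&(np.abs(W[...,1]+.325)<.075)&(W[...,2]>.12)&(W[...,2]<.133)
r=cv2.minAreaRect(W[m][:,:2].astype(np.float32));print(r)
cv2.imwrite("pics/crop3.png",cv2.resize(im[110:190,235:305,::-1],None,fx=7,fy=7,interpolation=cv2.INTER_CUBIC))
plan([.62,-.323,.32],mkR(0.5),15,0)
E
```

```text
side 0.135 25 [ 0.5769 -0.3221  0.1423] x 0.5544 0.594 y -0.3544 -0.3105
side 0.15 21 [ 0.5776 -0.3198  0.1575] x 0.5677 0.5881 y -0.3299 -0.3118
side 0.165 22 [ 0.5774 -0.32    0.1739] x 0.5704 0.5868 y -0.3321 -0.3109
side 0.18 18 [ 0.5819 -0.323   0.185 ] x 0.5736 0.5886 y -0.3353 -0.3125
top 0.135 19 [ 0.5766 -0.3196  0.1419] x 0.5706 0.5943 y -0.3312 -0.3135
top 0.15 14 [ 0.5757 -0.3201  0.1563] x 0.5719 0.5857 y -0.3313 -0.3159
top 0.165 28 [ 0.5795 -0.3224  0.1748] x 0.572 0.5914 y -0.3356 -0.3151
top 0.18 42 [ 0.5812 -0.3246  0.1837] x 0.5731 0.591 y -0.3347 -0.315
((0.5968350172042847, -0.32523313164711), (0.12426019459962845, 0.14289140701293945), 1.8466236591339111)
plan |dp|/row 45.4 mm, rot/row 0.08
[-0.88, -4.35, -0.94] [-0.0, 0.0, 0.1]
[-0.89, -4.35, -0.94] [-0.0, 0.0, 0.1]
[-0.89, -4.35, -0.94] [-0.0, 0.0, 0.1]
[-0.9, -4.35, -0.94] [-0.0, 0.0, 0.1]
[-0.91, -4.35, -0.94] [-0.0, 0.0, 0.1]
[-0.91, -4.35, -0.94] [-0.0, 0.0, 0.1]
[-0.92, -4.34, -0.94] [-0.0, 0.0, 0.1]
[-0.92, -4.34, -0.94] [-0.0, 0.0, 0.1]
[-0.93, -4.34, -0.94] [-0.0, 0.0, 0.1]
[-0.94, -4.34, -0.94] [-0.0, 0.0, 0.1]
[-0.94, -4.34, -0.94] [-0.0, 0.0, 0.1]
[-0.95, -4.34, -0.94] [-0.0, 0.0, 0.1]
[-0.95, -4.34, -0.94] [-0.0, 0.0, 0.1]
[-0.96, -4.34, -0.94] [-0.0, 0.0, 0.1]
[-0.97, -4.33, -0.94] [-0.0, 0.0, 0.1]
```

View pics/crop3.png

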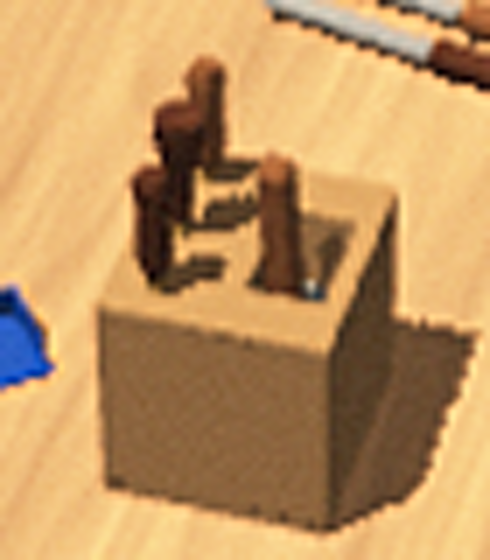

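```bash
python3 -m handwheel '{"dp":[[-0.8,-3,-2.5],[-0.9,-4.6,-1.5],[-0.9,-4.6,-1.5],[-0.9,-4.6,-1.5],[-0.9,-4.6,-1.5],[-0.9,-4.6,-0.8],[-0.9,-4.6,0],[-0.9,-4.6,0],[-0.9,-4.6,0],[-0.9,-4.6,0]],"rot":[[0,0,0],[0,0,0],[0,0,0],[0,0,0],[0,0,0],[0,0,0],[0,0,0],[0,0,0],[0,0,0],[0,0,0]],"hand":[1,1,1,1,1,1,1,1,1,1]}'; python3 - <<'E'
from h import *
rep(); plan([.579,-.323,.27],mkR(1),6,0)
E
```

```text
t: 3.2
position: [0.5771, -0.1246, 0.2785]
eef_rot: [-0.02, 1.0, 0.001, 0.007]
force: [0.9, 0.2, 0.4]
width: 0.832
t 3.2 p [ 0.5771 -0.1246  0.2785] yaw 2.32 z [ 0.014  0.003 -1.   ] y [-0.04   0.999  0.002] F [0.9 0.2 0.4] w 0.832 j [-0.35  0.1   1.58  0.01  1.44 -1.96]
plan |dp|/row 33.1 mm, rot/row 0.26
[0.1, -3.3, 0.13] [0.0, 0.1, 0.2]
[0.09, -3.31, 0.14] [0.0, 0.1, 0.2]
[0.08, -3.31, 0.14] [0.0, 0.1, 0.2]
[0.07, -3.31, 0.14] [0.0, 0.1, 0.2]
[0.05, -3.31, 0.14] [0.0, 0.1, 0.2]
[0.04, -3.31, 0.14] [0.0, 0.1, 0.2]
```

```bash
python3 -m handwheel '{"dp":[[0.1,-4.2,0.15],[0.1,-4.2,0.15],[0.1,-4.2,0.15],[0.1,-3.5,0.15],[0,-2.2,0.15],[0,-0.8,0],[0,0,0]],"rot":[[0,0.1,0.2],[0,0.1,0.2],[0,0.1,0.2],[0,0.1,0.2],[0,0.1,0.2],[0,0.1,0.2],[0,0,0]],"hand":[1,1,1,1,1,1,1]}'; python3 - <<'E'
from h import *
rep(); plan([.579,-.323,.166],mkR(1),6,0)
im,d,st=grab("wrist"); cv2.imwrite("pics/w2.png",im[:,:,::-1]); im,d,st=grab("side"); cv2.imwrite("pics/s2.png",cv2.resize(im[80:200,200:360,::-1],None,fx=4,fy=4))
E
```

```text
t: 3.9
position: [0.5788, -0.331, 0.2673]
eef_rot: [-0.005, 1.0, 0.001, 0.002]
force: [-0.5, -0.0, -0.5]
width: 1.005
t 3.9 p [ 0.5788 -0.331   0.2673] yaw 0.59 z [ 0.004  0.002 -1.   ] y [-0.01   1.     0.002] F [-0.5 -0.  -0.5] w 1.005 j [-0.64  0.3   1.38  0.    1.46 -2.22]
plan |dp|/row 16.9 mm, rot/row 0.08
[0.0, 0.13, 1.69] [0.0, 0.0, -0.1]
[0.0, 0.13, 1.69] [0.0, 0.0, -0.1]
[-0.0, 0.13, 1.69] [0.0, 0.0, -0.1]
[-0.0, 0.13, 1.69] [0.0, 0.0, -0.1]
[-0.0, 0.13, 1.69] [0.0, 0.0, -0.1]
[-0.0, 0.13, 1.69] [0.0, 0.0, -0.1]
```

View pics/w2.png

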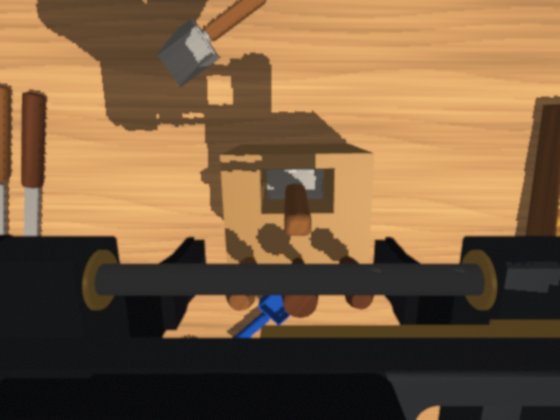

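View pics/s2.png

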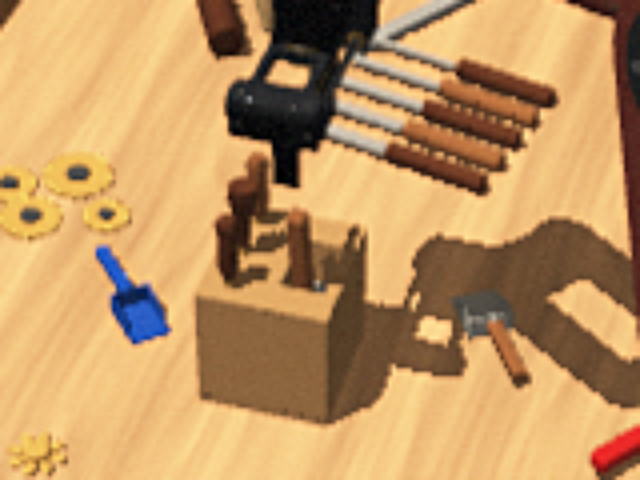

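```bash
python3 - <<'E'
from h import *
p,r,st=pose()
print(plane("wrist",298,226,.185,st), plane("wrist",297,193,.14,st))
E
```

```text
[ 0.58413095 -0.32359664  0.185     ] [ 0.56992769 -0.32348196  0.14      ]
```

The wrist view gives the butt at (298,226), i.e. (0.583, -0.3235), which agrees with the fixed cameras. I descend and grip.

```bash
python3 -m handwheel '{"dp":[[0,0.4,1.5],[0,0.4,2.0],[0,0,2.0],[0,0,2.0],[0,0,1.6],[-0.1,0,1.0],[0,0,0],[0,0,0],[0,0,0],[0,0,0]],"rot":[[0,0,0],[0,0,0],[0,0,0],[0,0,0],[0,0,0],[0,0,0],[0,0,0],[0,0,0],[0,0,0],[0,0,0]],"hand":[1,1,1,1,1,1,0,0,0,0]}'; python3 - <<'E'
from h import *
rep()
E
```

```text
t: 5.0
position: [0.5836, -0.3091, 0.1621]
eef_rot: [-0.012, 1.0, 0.001, 0.004]
force: [0.0, 0.1, 0.8]
width: 0.72
t 5.0 p [ 0.5836 -0.3091  0.1621] yaw 1.38 z [ 0.008  0.003 -1.   ] y [-0.024  1.     0.003] F [0.  0.1 0.8] w 0.72 j [-0.61  0.36  1.51  0.01  1.27 -2.21]
```

```bash
python3 -m handwheel '{"dp":[[0,0,0],[0,0,0],[0,0,0],[0,0,0],[0,0,0],[0,0,0]],"rot":[[0,0,0],[0,0,0],[0,0,0],[0,0,0],[0,0,0],[0,0,0]],"hand":[0,0,0,0,0,0]}'; python3 - <<'E'
from h import *
rep()
E
```

```text
t: 5.6
position: [0.5847, -0.3136, 0.1654]
eef_rot: [-0.012, 1.0, -0.003, 0.006]
force: [-0.1, -7.1, -5.9]
width: 0.24
t 5.6 p [ 0.5847 -0.3136  0.1654] yaw 1.33 z [ 0.013 -0.006 -1.   ] y [-0.023  1.    -0.006] F [-0.1 -7.1 -5.9] w 0.24 j [-0.61  0.36  1.5   0.    1.27 -2.21]
```

```bash
python3 -m handwheel '{"dp":[[0,-0.5,-0.3],[0,-0.3,-1.0],[0,0,-1.5],[0,0,-2],[0,0,-2],[0,0,-2],[0,0,-1],[0,0,0]],"rot":[[0,0,0],[0,0,0],[0,0,0],[0,0,0],[0,0,0],[0,0,0],[0,0,0],[0,0,0]],"hand":[0,0,0,0,0,0,0,0]}'; python3 - <<'E'
from h import *
rep()
im,d,st=grab("side"); cv2.imwrite("pics/s3.png",cv2.resize(im[50:200,200:360,::-1],None,fx=4,fy=4))
E
```

```text
t: 6.4
position: [0.584, -0.3192, 0.2717]
eef_rot: [-0.012, 1.0, -0.0, 0.007]
force: [0.7, 0.6, -1.3]
width: 0.23
t 6.4 p [ 0.584  -0.3192  0.2717] yaw 1.33 z [ 0.014 -0.    -1.   ] y [-0.023  1.    -0.001] F [ 0.7  0.6 -1.3] w 0.23 j [-0.62  0.29  1.38  0.01  1.46 -2.22]
```

View pics/s3.png

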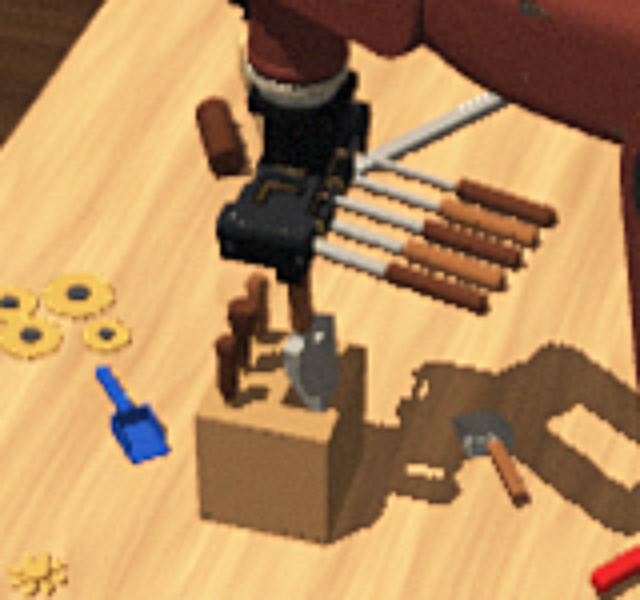

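```bash
python3 -m handwheel '{"dp":[[0,0,-2.5],[0,0,-3],[0,0,-2],[1,1,0],[2,2.5,0],[2.4,3,0],[2.4,3,0],[2.4,3,0],[2.4,3,0],[1.5,1.5,0]],"rot":[[0,0,0],[0,0,0],[0,0,0],[0,0,0],[0,0,0],[0,0,0],[0,0,0],[0,0,0],[0,0,0],[0,0,0]],"hand":[0,0,0,0,0,0,0,0,0,0]}'; python3 - <<'E'
from h import *
rep(); p,r,_=pose(); plan([.43,-.14,.28],mkR(0,-40),6,0)
E
```

```text
t: 7.45
position: [0.4297, -0.1452, 0.3337]
eef_rot: [-0.011, 1.0, 0.007, -0.003]
force: [0.7, -0.6, -1.3]
width: 0.223
t 7.45 p [ 0.4297 -0.1452  0.3337] yaw 1.21 z [-0.005  0.014 -1.   ] y [-0.021  1.     0.014] F [ 0.7 -0.6 -1.3] w 0.223 j [-0.51 -0.24  1.81  0.01  1.58 -2.1 ]
plan |dp|/row 9.0 mm, rot/row 6.72
[-0.01, 0.07, 0.9] [0.2, -6.7, 0.1]
[0.09, 0.08, 0.89] [0.2, -6.7, 0.1]
[0.2, 0.08, 0.87] [0.2, -6.7, 0.1]
[0.3, 0.08, 0.84] [0.2, -6.7, 0.1]
[0.39, 0.08, 0.8] [0.2, -6.7, 0.1]
[0.49, 0.09, 0.75] [0.2, -6.7, 0.1]
```

```bash
python3 -m handwheel '{"dp":[[0,0,0.5],[0,0,0.5],[0.2,0,0.5],[0.3,0,0.5],[0.4,0,0.5],[0.4,0,0.5],[0,0,0]],"rot":[[0,-7,0],[0,-7,0],[0,-7,0],[0,-7,0],[0,-7,0],[0,-7,0],[0,0,0]],"hand":[0,0,0,0,0,0,0]}'; python3 - <<'E'
from h import *
rep()
im,d,st=grab("side"); cv2.imwrite("pics/s4.png",im[:,:,::-1])
im,d,st=grab("wrist"); cv2.imwrite("pics/w4.png",im[:,:,::-1])
E
```

```text
t: 8.15
position: [0.4237, -0.138, 0.2881]
eef_rot: [-0.008, 0.932, 0.015, 0.363]
force: [0.5, 0.2, -2.6]
width: 0.229
t 8.15 p [ 0.4237 -0.138   0.2881] yaw 0.3 z [ 0.676  0.033 -0.736] y [-0.025  0.999  0.022] F [ 0.5  0.2 -2.6] w 0.229 j [-0.95 -0.85  2.42  0.66  1.19 -2.67]
```

View pics/s4.png

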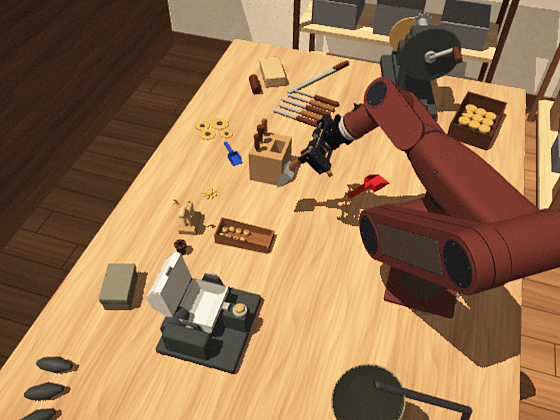

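View pics/w4.png

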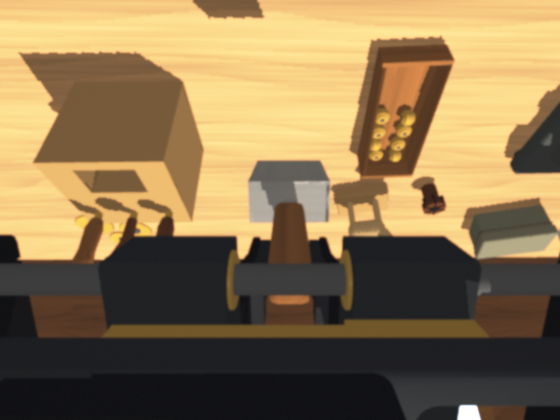

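```bash
python3 - <<'E'
from h import *
rep(); plan([.50,-.12,.25],mkR(-13,-45),5,0)
W=cloud("top",np.load("top0.npz")["d"])
m=(W[...,2]>.004)&(W[...,0]>.66)&(W[...,0]<.8)&(W[...,1]>-.2)&(W[...,1]<.16)
n,l,s,c=cv2.connectedComponentsWithStats(m.astype(np.uint8))
for i in range(1,n):
    q=W[l==i]
    if len(q)>20: print(len(q),np.nanmin(q,0).round(3),np.nanmax(q,0).round(3))
E
```

```text
t 8.25 p [ 0.4259 -0.1395  0.2942] yaw 0.83 z [ 0.678  0.03  -0.735] y [-0.028  1.     0.014] F [-0.3 -0.4 -0.4] w 0.227 j [-0.94 -0.84  2.41  0.66  1.19 -2.67]
plan |dp|/row 17.7 mm, rot/row 2.96
[-0.49, 0.34, 1.67] [2.1, -0.5, 2.0]
[-0.47, 0.41, 1.66] [2.1, -0.5, 2.0]
[-0.44, 0.49, 1.64] [2.1, -0.5, 2.0]
[-0.41, 0.57, 1.63] [2.1, -0.5, 2.0]
[-0.37, 0.64, 1.61] [2.1, -0.5, 2.0]
867 [ 0.729 -0.05   0.004] [0.8   0.086 0.173]
145 [ 0.741 -0.172  0.004] [ 0.791 -0.123  0.017]
161 [0.732 0.102 0.004] [0.78  0.138 0.053]
114 [ 0.66  -0.024  0.004] [0.685 0.052 0.051]
```

```bash
python3 -m handwheel '{"dp":[[-0.5,0.3,1.6],[-0.5,0.4,1.6],[-0.4,0.5,1.6],[-0.4,0.6,1.6],[-0.4,0.6,1.6],[0,0,0]],"rot":[[2.1,-0.5,2.0],[2.1,-0.5,2.0],[2.1,-0.5,2.0],[2.1,-0.5,2.0],[2.1,-0.5,2.0],[0,0,0]],"hand":[0,0,0,0,0,0]}'; python3 - <<'E'
from h import *
rep(); plan([.50,-.12,.18],mkR(-13,-60),5,0)
E
```

```text
t: 8.85
position: [0.5116, -0.1205, 0.2677]
eef_rot: [0.1, 0.916, -0.048, 0.385]
force: [-1.2, 0.5, -1.1]
width: 0.223
t 8.85 p [ 0.5116 -0.1205  0.2677] yaw -12.05 z [ 0.696 -0.165 -0.699] y [ 0.22   0.975 -0.011] F [-1.2  0.5 -1.1] w 0.223 j [-0.5  -0.65  2.39  0.32  0.65 -2.03]
plan |dp|/row 17.7 mm, rot/row 2.87
[1.41, -0.02, 1.06] [-0.0, -2.9, 0.1]
[1.47, -0.03, 0.99] [-0.0, -2.9, 0.1]
[1.51, -0.03, 0.92] [-0.0, -2.9, 0.1]
[1.56, -0.03, 0.84] [-0.0, -2.9, 0.1]
[1.6, -0.04, 0.76] [-0.0, -2.9, 0.1]
```

```bash
python3 -m handwheel '{"dp":[[1.5,0,1.4],[1.5,0,1.4],[1.5,0,1.4],[1.4,0,1.4],[0.7,0,0.7],[0,0,0]],"rot":[[0,-1,1],[0,-1,1],[0,-1,1],[0,0,0],[0,0,0],[0,0,0]],"hand":[0,0,0,0,0,0]}'; python3 - <<'E'
from h import *
rep()
im,d,st=grab("side"); cv2.imwrite("pics/s5.png",cv2.resize(im[80:300,150:400,::-1],None,fx=3,fy=2.7))
E
```

```text
t: 9.45
position: [0.5257, -0.1169, 0.1882]
eef_rot: [0.11, 0.903, -0.039, 0.414]
force: [0.4, -0.3, -0.6]
width: 0.225
t 9.45 p [ 0.5257 -0.1169  0.1882] yaw -14.66 z [ 0.739 -0.162 -0.654] y [0.231 0.973 0.02 ] F [ 0.4 -0.3 -0.6] w 0.225 j [-0.49 -0.5   2.49  0.6   0.37 -2.3 ]
```

View pics/s5.png

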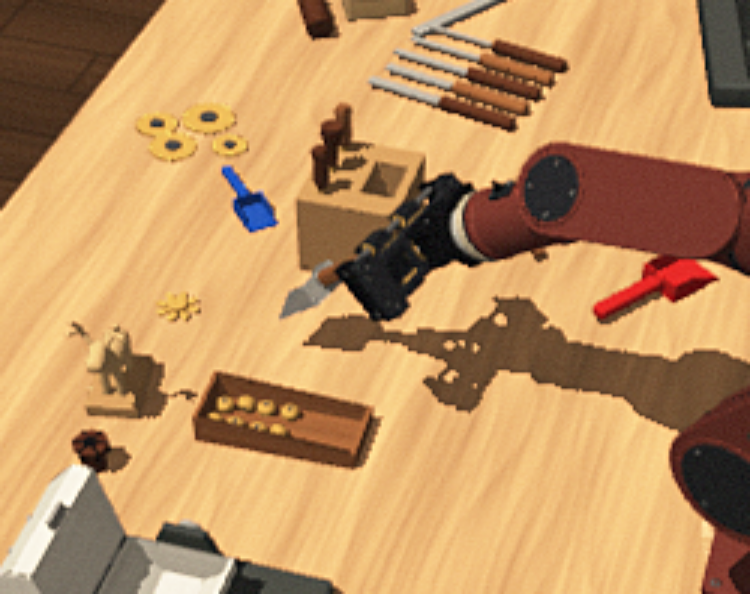

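```bash
python3 - <<'E'
from h import *
plan([.55,-.12,.145],mkR(-14,-43),4,0)
E
```

```text
plan |dp|/row 12.6 mm, rot/row 1.59
[0.45, 0.05, 1.18] [0.3, 1.6, -0.1]
[0.42, 0.06, 1.19] [0.3, 1.6, -0.1]
[0.39, 0.06, 1.2] [0.3, 1.6, -0.1]
[0.36, 0.07, 1.21] [0.3, 1.6, -0.1]
```

```bash
python3 -m handwheel '{"dp":[[0.4,0,1.2],[0.4,0,1.2],[0.4,0,1.2],[0.4,0,1.2],[0,0,0]],"rot":[[0.3,1.6,0],[0.3,1.6,0],[0.3,1.6,0],[0.3,1.6,0],[0,0,0]],"hand":[0,0,0,0,0]}'; python3 - <<'E'
from h import *
rep()
im,d,st=grab("side"); cv2.imwrite("pics/s6.png",cv2.resize(im[120:240,210:340,::-1],None,fx=5,fy=5)); W=cloud("side",d)
m=(W[...,0]>.60)&(W[...,0]<.73)&(W[...,1]>-.22)&(W[...,1]<-.08)&(W[...,2]>.006)
q=W[m];i=np.argsort(q[:,0])[-5:];print(q[i].round(3), np.nanmin(q[:,2]))
plan([.55,-.12,.11],mkR(-14,-43),3,0)
E
```

```text
t: 10.0
position: [0.559, -0.1244, 0.1558]
eef_rot: [0.112, 0.923, -0.045, 0.366]
force: [-0.5, 0.5, -0.4]
width: 0.227
t 10.0 p [ 0.559  -0.1244  0.1558] yaw -13.85 z [ 0.666 -0.164 -0.728] y [ 0.239  0.971 -0.   ] F [-0.5  0.5 -0.4] w 0.227 j [-0.43 -0.27  2.36  0.4   0.34 -2.09]
[[ 0.727 -0.089  0.006]
 [ 0.727 -0.099  0.007]
 [ 0.728 -0.196  0.006]
 [ 0.729 -0.188  0.008]
 [ 0.729 -0.208  0.009]] 0.006050784607801729
plan |dp|/row 15.9 mm, rot/row 0.14
[1.3, 0.07, 0.9] [0.0, 0.1, 0.0]
[1.3, 0.07, 0.9] [0.0, 0.1, 0.0]
[1.3, 0.07, 0.91] [0.0, 0.1, 0.0]
```

View pics/s6.png

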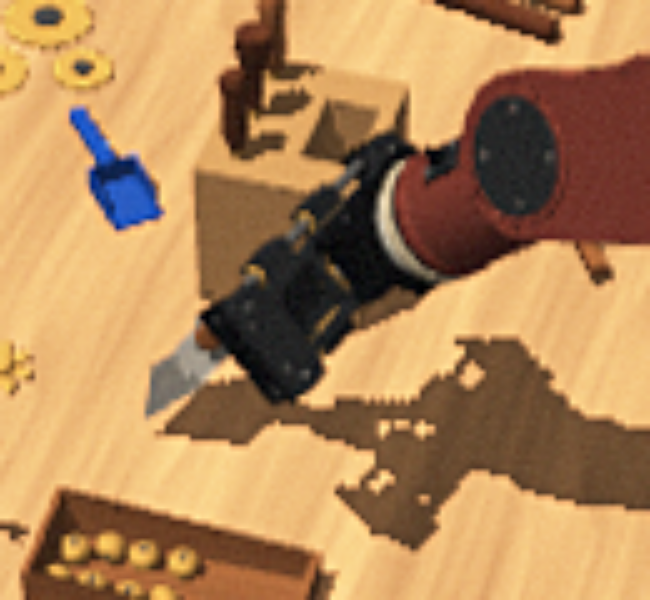

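```bash
python3 -m handwheel '{"dp":[[1.2,0,0.6],[1.2,0,0.6],[1.0,0,0.5],[0,0,0]],"rot":[[0,0,0],[0,0,0],[0,0,0],[0,0,0]],"hand":[0,0,0,0]}'; python3 - <<'E'
from h import *
rep()
E
```

```text
t: 10.45
position: [0.5542, -0.1247, 0.1343]
eef_rot: [0.11, 0.918, -0.048, 0.378]
force: [0.0, 0.5, -2.8]
width: 0.229
t 10.45 p [ 0.5542 -0.1247  0.1343] yaw -13.49 z [ 0.684 -0.171 -0.709] y [ 0.238  0.971 -0.005] F [ 0.   0.5 -2.8] w 0.229 j [-0.44 -0.24  2.4   0.57  0.25 -2.27]
```

```bash
python3 -m handwheel '{"dp":[[1.0,0,0.8],[1.0,0,0.8],[0.6,0,0.6],[0,0,0]],"rot":[[0,2.5,0],[0,2.5,0],[0,2,0],[0,0,0]],"hand":[0,0,0,0]}'; python3 - <<'E'
from h import *
rep()
im,d,st=grab("side"); cv2.imwrite("pics/s7.png",cv2.resize(im[120:240,210:340,::-1],None,fx=5,fy=5))
E
```

```text
t: 10.85
position: [0.5676, -0.1292, 0.1295]
eef_rot: [0.111, 0.932, -0.046, 0.343]
force: [-0.9, 0.0, -1.9]
width: 0.228
t 10.85 p [ 0.5676 -0.1292  0.1295] yaw -13.27 z [ 0.629 -0.162 -0.761] y [ 0.238  0.971 -0.01 ] F [-0.9  0.  -1.9] w 0.228 j [-0.42 -0.17  2.31  0.35  0.32 -2.05]
```

View pics/s7.png

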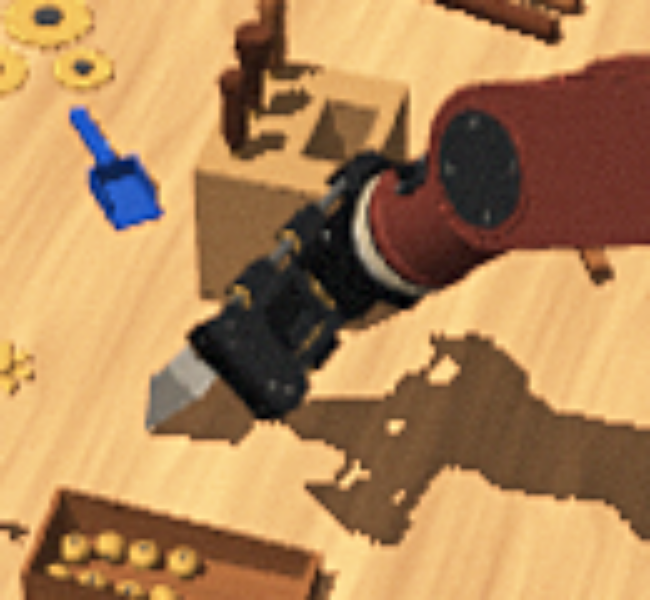

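```bash
python3 -m handwheel '{"dp":[[0.9,0,0.5],[0.9,0,0.5],[0.9,0,0.5],[0.9,0,0.5],[0,0,0]],"rot":[[0,1.5,0],[0,1.5,0],[0,1.5,0],[0,1.5,0],[0,0,0]],"hand":[0,0,0,0,0]}'; python3 - <<'E'
from h import *
rep()
im,d,st=grab("side"); cv2.imwrite("pics/s8.png",cv2.resize(im[120:240,210:340,::-1],None,fx=5,fy=5))
E
```

```text
t: 11.4
position: [0.5696, -0.1306, 0.1189]
eef_rot: [0.112, 0.941, -0.045, 0.315]
force: [-1.1, 0.6, -1.9]
width: 0.228
t 11.4 p [ 0.5696 -0.1306  0.1189] yaw -13.23 z [ 0.584 -0.155 -0.797] y [ 0.239  0.971 -0.014] F [-1.1  0.6 -1.9] w 0.228 j [-0.41 -0.13  2.27  0.26  0.37 -1.96]
```

View pics/s8.png

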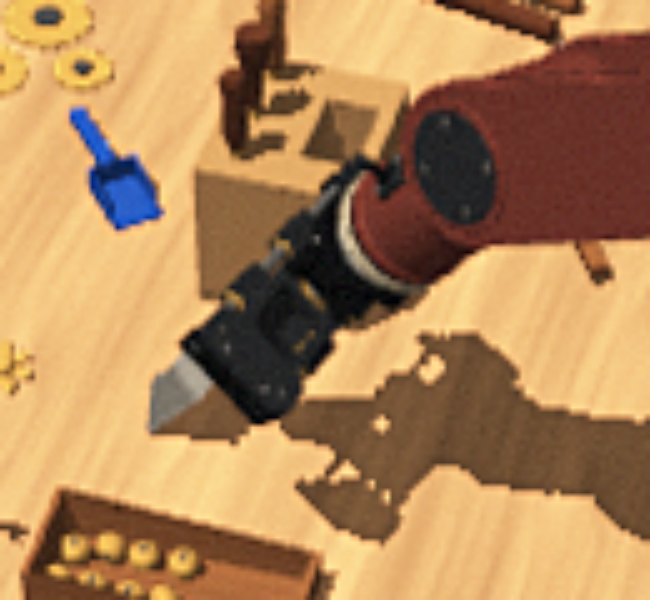

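```bash
python3 -m handwheel '{"dp":[[1.3,0,0.4],[1.3,0,0.4],[1.3,0,0.5],[1.2,0,0.5],[0,0,0]],"rot":[[0,1,0],[0,1,0],[0,1,0],[0,1,0],[0,0,0]],"hand":[0,0,0,0,0]}'; python3 - <<'E'
from h import *
rep()
im,d,st=grab("side"); cv2.imwrite("pics/s9.png",cv2.resize(im[120:240,210:340,::-1],None,fx=5,fy=5))
E
```

```text
t: 11.95
position: [0.5482, -0.1268, 0.0876]
eef_rot: [0.113, 0.948, -0.044, 0.294]
force: [0.4, 1.0, -0.7]
width: 0.228
t 11.95 p [ 0.5482 -0.1268  0.0876] yaw -13.29 z [ 0.548 -0.149 -0.823] y [ 0.241  0.971 -0.016] F [ 0.4  1.  -0.7] w 0.228 j [-0.42 -0.1   2.3   0.25  0.35 -1.96]
```

View pics/s9.png

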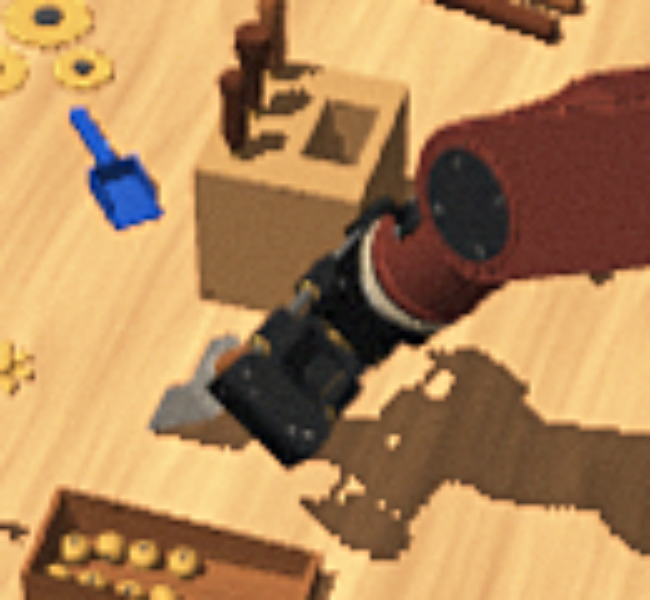

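```bash
python3 -m handwheel '{"dp":[[1.0,0,0.6],[1.0,0,0.7],[0.9,0,0.8],[0.8,0,0.8],[0.3,0,0.3],[0,0,0]],"rot":[[0,1,0],[0,1,0],[0,1,0],[0,1,0],[0,0,0],[0,0,0]],"hand":[0,0,0,0,0,0]}'; python3 - <<'E'
from h import *
rep()
im,d,st=grab("side"); cv2.imwrite("pics/s10.png",cv2.resize(im[120:240,210:340,::-1],None,fx=5,fy=5))
E
```

```text
t: 12.6
position: [0.5292, -0.1239, 0.0339]
eef_rot: [0.116, 0.959, -0.039, 0.257]
force: [-1.6, -0.1, 1.7]
width: 0.221
t 12.6 p [ 0.5292 -0.1239  0.0339] yaw -13.48 z [ 0.484 -0.135 -0.865] y [ 0.242  0.97  -0.016] F [-1.6 -0.1  1.7] w 0.221 j [-0.42  0.    2.3   0.24  0.32 -1.96]
```

View pics/s10.png

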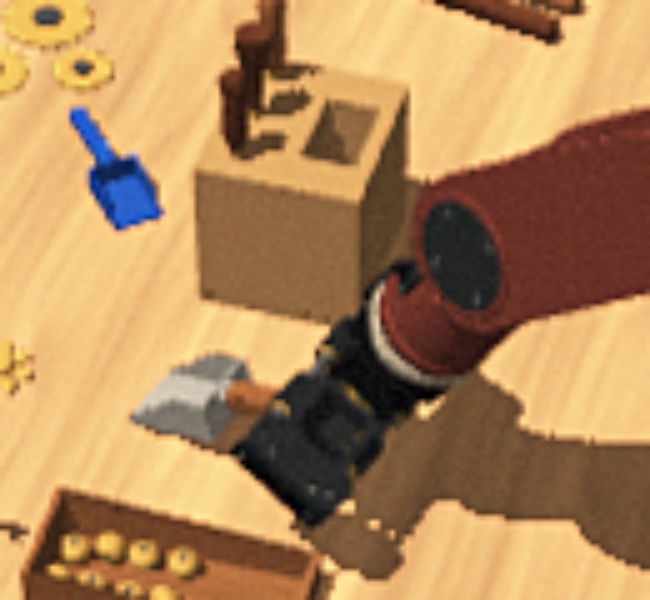

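```bash
python3 -m handwheel '{"dp":[[0.4,0,0.5],[0,0,0],[0,0,0],[0,0,0],[0,0,0],[0,0,-1.5],[0,0,-3],[0,0,-3]],"rot":[[0,0,0],[0,0,0],[0,0,0],[0,0,0],[0,0,0],[0,0,0],[0,0,0],[0,0,0]],"hand":[0,0,0.7,0.7,0.7,0.7,0.7,0.7]}'; python3 - <<'E'
from h import *
rep()
im,d,st=grab("side"); cv2.imwrite("pics/s11.png",cv2.resize(im[120:240,210:340,::-1],None,fx=5,fy=5)); np.savez("s11",im=im,d=d)
im,d,st=grab("top"); cv2.imwrite("pics/t11.png",im[100:320,60:480,::-1]); np.savez("t11",im=im,d=d)
E
```

```text
t: 13.45
position: [0.4896, -0.1127, 0.0903]
eef_rot: [0.116, 0.96, -0.038, 0.254]
force: [0.6, -0.4, 0.1]
width: 0.656
t 13.45 p [ 0.4896 -0.1127  0.0903] yaw -13.52 z [ 0.478 -0.132 -0.868] y [ 0.242  0.97  -0.015] F [ 0.6 -0.4  0.1] w 0.656 j [-0.44 -0.25  2.39  0.17  0.5  -1.9 ]
```

View pics/s11.png

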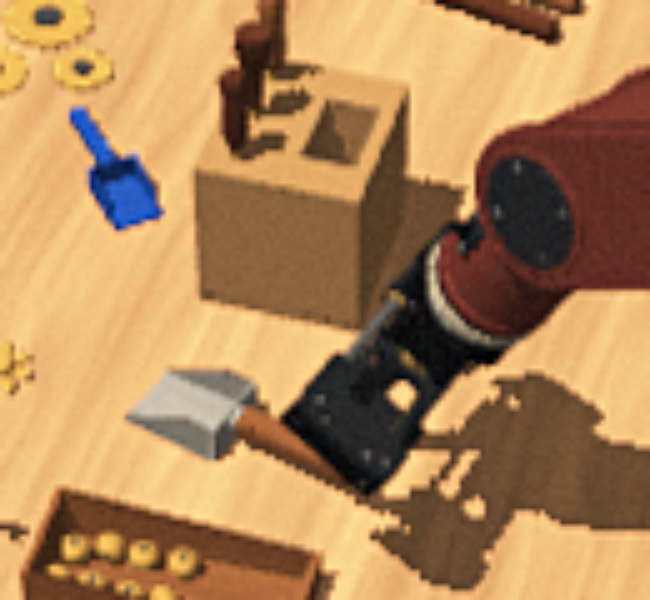

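View pics/t11.png

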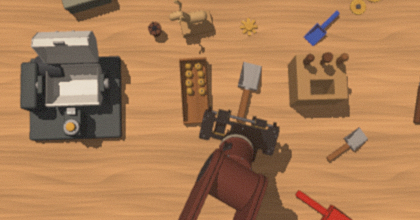

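```bash
python3 - <<'E'
from h import *
for n,f in (("top","t11.npz"),("side","s11.npz")):
    z=np.load(f);im,d=z["im"],z["d"];W=cloud(n,d);hsv=cv2.cvtColor(im,cv2.COLOR_RGB2HSV)
    reg=(W[...,0]>.50)&(W[...,0]<.74)&(W[...,1]>-.24)&(W[...,1]<-.06)&(W[...,2]<.06)
    pan=reg&(hsv[...,1]<70)&(hsv[...,2]>60)&(W[...,0]>.57)
    q=W[pan][:,:2].astype(np.float32);print(n,pan.sum(),cv2.minAreaRect(q),q.max(0),q.min(0), W[pan][:,2].max())
    han=reg&(hsv[...,1]>100)&(W[...,2]>.014)&(W[...,0]<.6)&(np.abs(W[...,1]+.135)<.05)&(hsv[...,2]>40)
    h=W[han]; print(han.sum(), h.mean(0), h.min(0),h.max(0))
    vx=cv2.fitLine(h[:,:2].astype(np.float32),cv2.DIST_L2,0,.01,.01).ravel();print(vx,np.degrees(np.arctan2(vx[1],vx[0])))
    big=cv2.resize(im[(130 if n=='top' else 150):,:][:110,(270 if n=='top' else 220):][:, :110,::-1],None,fx=5,fy=5); cv2.imwrite(f"pics/c_{n}11.png",big)
E
```

```text
top 461 ((0.6179565191268921, -0.14792518317699432), (0.05292723327875137, 0.07886485010385513), 76.26179504394531) [ 0.6609554  -0.11526484] [ 0.57894444 -0.17988731] 0.03634076312444723
200 [ 0.5392211  -0.12723656  0.02956379] [ 0.50207905 -0.14404185  0.01892747] [ 0.57835869 -0.10919718  0.038941  ]
[ 0.9705658  -0.24083602  0.5392211  -0.12723656] -13.935888
side 280 ((0.6174414753913879, -0.14883171021938324), (0.06463281810283661, 0.08154300600290298), 70.61188507080078) [ 0.66362023 -0.10903624] [ 0.57842577 -0.18336669] 0.03995736233572367
116 [ 0.54856939 -0.12658578  0.02899442] [ 0.50141397 -0.17241797  0.01528968] [ 0.59524073 -0.10701753  0.04141357]
[ 0.88803464 -0.45977658  0.5485694  -0.12658578] -27.372692
```

View pics/c_top11.png

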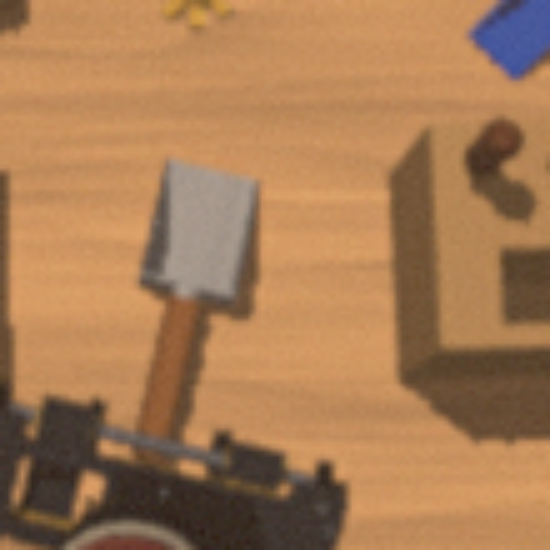

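```bash
python3 - <<'E'
from h import *
rep(); plan([.555,-.132,.10],mkR(-14,-12),4,0)
E
```

```text
t 13.55 p [ 0.4919 -0.1137  0.0943] yaw -13.45 z [ 0.485 -0.135 -0.864] y [ 0.242  0.97  -0.016] F [ 0.5 -0.4  1.3] w 0.685 j [-0.44 -0.26  2.39  0.17  0.5  -1.9 ]
plan |dp|/row 16.5 mm, rot/row 4.56
[-1.49, -0.07, 0.71] [-0.2, 4.6, 0.1]
[-1.54, -0.07, 0.58] [-0.2, 4.6, 0.1]
[-1.58, -0.07, 0.46] [-0.2, 4.6, 0.1]
[-1.62, -0.06, 0.33] [-0.2, 4.6, 0.1]
```

```bash
python3 -m handwheel '{"dp":[[-1.5,-0.1,0.7],[-1.5,-0.1,0.6],[-1.6,0,0.5],[-1.6,0,0.3],[0,0,0]],"rot":[[-0.2,4.6,0],[-0.2,4.6,0],[-0.2,4.6,0],[-0.2,4.6,0],[0,0,0]],"hand":[0.7,0.7,0.7,0.7,0.7]}'; python3 - <<'E'
from h import *
rep(); plan([.555,-.132,.024],mkR(-14,-12),5,0)
E
```

```text
t: 14.05
position: [0.5543, -0.1305, 0.0948]
eef_rot: [0.119, 0.988, -0.013, 0.095]
force: [0.6, -0.2, -0.4]
width: 0.699
t 14.05 p [ 0.5543 -0.1305  0.0948] yaw -13.68 z [ 0.184 -0.048 -0.982] y [ 0.237  0.972 -0.003] F [ 0.6 -0.2 -0.4] w 0.699 j [-0.38  0.11  1.96  0.03  0.89 -1.73]
plan |dp|/row 14.2 mm, rot/row 0.21
[0.25, -0.02, 1.39] [-0.0, -0.2, 0.1]
[0.25, -0.02, 1.39] [-0.0, -0.2, 0.1]
[0.26, -0.02, 1.39] [-0.0, -0.2, 0.1]
[0.26, -0.02, 1.39] [-0.0, -0.2, 0.1]
[0.27, -0.03, 1.39] [-0.0, -0.2, 0.1]
```

```bash
python3 -m handwheel '{"dp":[[0.3,0,1.4],[0.3,0,1.4],[0.3,0,1.4],[0.3,0,1.4],[0.2,0,1.0],[0,0,0]],"rot":[[0,-0.2,0],[0,-0.2,0],[0,-0.2,0],[0,-0.2,0],[0,0,0],[0,0,0]],"hand":[0.7,0.7,0.7,0.7,0.7,0.7]}'; python3 - <<'E'
from h import *
rep(); 
E
```

```text
t: 14.65
position: [0.5497, -0.1283, 0.0191]
eef_rot: [0.118, 0.988, -0.013, 0.101]
force: [-0.2, 0.1, -0.3]
width: 0.698
t 14.65 p [ 0.5497 -0.1283  0.0191] yaw -13.61 z [ 0.197 -0.049 -0.979] y [ 0.236  0.972 -0.001] F [-0.2  0.1 -0.3] w 0.698 j [-0.39  0.22  2.01  0.04  0.71 -1.75]
```

```bash
python3 -m handwheel '{"dp":[[-0.4,-0.1,-0.5],[0,0,0],[0,0,0],[0,0,0],[0,0,0],[0,0,0],[0,0,0],[0,0,0]],"rot":[[0,0,0],[0,0,0],[0,0,0],[0,0,0],[0,0,0],[0,0,0],[0,0,0],[0,0,0]],"hand":[0.7,0.7,0,0,0,0,0,0]}'; python3 - <<'E'
from h import *
rep(); 
E
```

```text
t: 15.45
position: [0.5544, -0.1307, 0.0284]
eef_rot: [0.118, 0.987, -0.013, 0.104]
force: [0.8, 0.7, -0.7]
width: 0.236
t 15.45 p [ 0.5544 -0.1307  0.0284] yaw -13.6 z [ 0.203 -0.051 -0.978] y [ 0.235  0.972 -0.002] F [ 0.8  0.7 -0.7] w 0.236 j [-0.39  0.21  2.    0.04  0.73 -1.75]
```

```bash
python3 -m handwheel '{"dp":[[0,0,-0.5],[0,0,-1.5],[0,0,-2.5],[0,0,-2.5],[0,0,-2],[0,0,0]],"rot":[[0,0,0],[0,0,0],[0,0,0],[0,0,0],[0,0,0],[0,0,0]],"hand":[0,0,0,0,0,0]}'; python3 - <<'E'
from h import *
# scoop in tool
p=np.array([.5544,-.1307,.0284]); r=R.from_quat([.118,.987,-.013,.104])
so=np.array([.618,-.148,0]); sr=R.from_euler('z',-13.9,degrees=True)
t=r.inv().apply(so-p); q=r.inv()*sr
np.savez("grasp",t=t,q=q.as_quat()); print(t, q.as_euler('xyz',degrees=True))
rep()
im,d,st=grab("side"); cv2.imwrite("pics/s12.png",cv2.resize(im[120:240,210:340,::-1],None,fx=5,fy=5)); np.savez("s12",im=im,d=d)
im,d,st=grab("top"); np.savez("t12",im=im,d=d)
cv2.imwrite("pics/t12.png",cv2.resize(im[140:240,225:345,::-1],None,fx=6,fy=6,interpolation=cv2.INTER_CUBIC))
hsv=cv2.cvtColor(im,cv2.COLOR_RGB2HSV);W=cloud("top",d)
reg=(W[...,0]>.47)&(W[...,0]<.68)&(W[...,1]>-.035)&(W[...,1]<.055)
tr=reg&(W[...,2]>.024)&(W[...,2]<.06); q=W[tr][:,:2].astype(np.float32); print(cv2.minAreaRect(q))
m=reg&(hsv[...,0]>18)&(hsv[...,0]<32)&(hsv[...,1]>110)&(hsv[...,2]>110)&(W[...,2]>.012)
n,l,s,c=cv2.connectedComponentsWithStats(m.astype(np.uint8))
cy,sy=np.cos(np.radians(3.5)),np.sin(np.radians(3.5))
for i in range(1,n):
    if s[i,4]>15:
        P=plane("top",c[i,0],c[i,1],.021); dx=P[0]-.5758;dy=P[1]-.0093; print(s[i,4],P.round(4),"tray",round(cy*dx+sy*dy,4),round(-sy*dx+cy*dy,4),np.nanmax(W[l==i][:,2]).round(3))
E
```

```text
t: 16.05
position: [0.5324, -0.1248, 0.1171]
eef_rot: [0.118, 0.988, -0.012, 0.1]
force: [0.9, 0.5, -0.9]
width: 0.231
[-0.05851379 -0.00177987  0.04151841] [-179.99091372  -12.03793299 -179.73614301]
t 16.05 p [ 0.5324 -0.1248  0.1171] yaw -13.6 z [ 0.195 -0.048 -0.98 ] y [ 0.235  0.972 -0.   ] F [ 0.9  0.5 -0.9] w 0.231 j [-0.39  0.01  2.01  0.04  0.92 -1.75]
((0.5758269429206848, 0.009311571717262268), (0.18125100433826447, 0.07588741928339005), 3.5090928077697754)
```

View pics/s12.png

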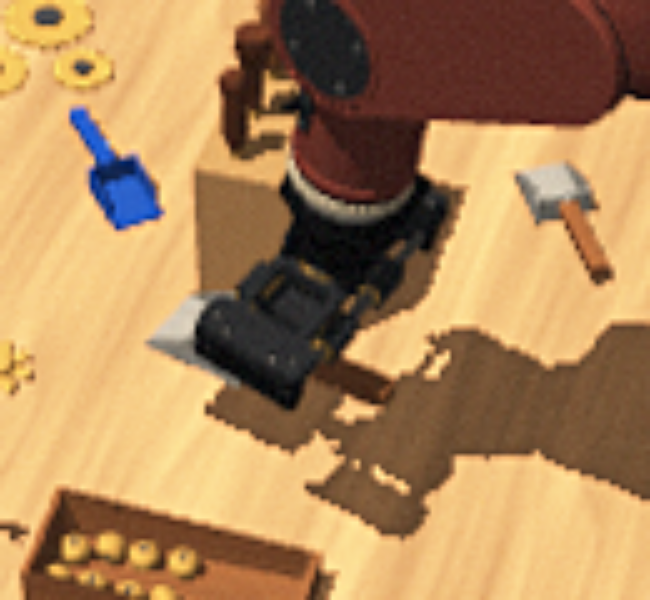

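View pics/t12.png

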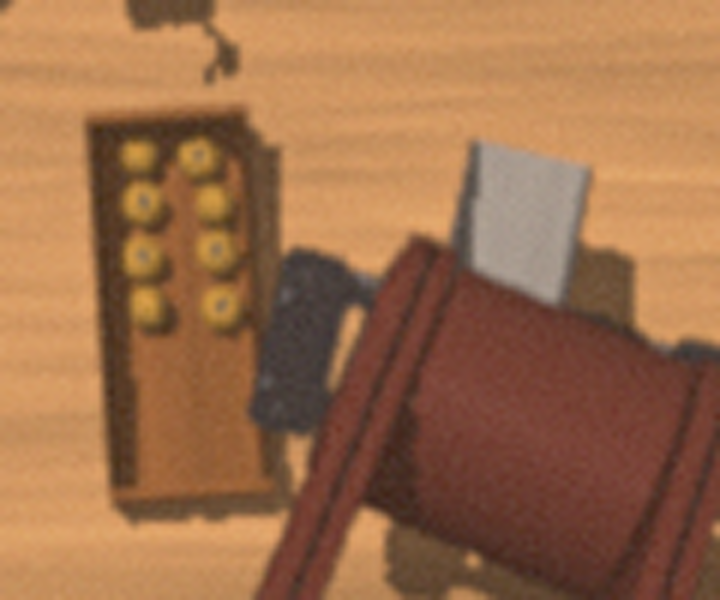

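```bash
cat >> h.py <<'E'
TC=np.array([.5758,.0093]);TY=3.5
def tray2w(x,y,z): 
    c,s=np.cos(np.radians(TY)),np.sin(np.radians(TY)); return np.array([TC[0]+c*x-s*y,TC[1]+s*x+c*y,z])
def w2tray(P):
    c,s=np.cos(np.radians(TY)),np.sin(np.radians(TY)); d=P[:2]-TC; return np.array([c*d[0]+s*d[1],-s*d[0]+c*d[1],P[2]])
_g=None
def tcp_for_lip(lip,yaw,pitch):
    "TCP pose that puts scoop lip point at lip (world), scoop heading yaw, lip-down pitch"
    g=np.load("grasp.npz"); sr=R.from_euler('z',yaw,degrees=True)*R.from_euler('y',pitch,degrees=True)
    r=sr*R.from_quat(g["q"]).inv(); so=np.array(lip)-sr.apply([.0375,0,0]); p=so-r.apply(g["t"]); return p,r
def scoop_now():
    g=np.load("grasp.npz");p,r,_=pose(); sr=r*R.from_quat(g["q"]); so=p+r.apply(g["t"]); lip=so+sr.apply([.0375,0,0]); butt=so+sr.apply([-.1375,0,.012])
    m=sr.as_matrix(); print("lip",lip.round(4),"tray",w2tray(lip).round(4),"butt-under",w2tray(butt).round(4),"yaw",np.degrees(np.arctan2(m[1,0],m[0,0])).round(1),"pitch",np.degrees(np.arcsin(-m[2,0])).round(1),"roll",np.degrees(np.arctan2(m[2,1],m[2,2])).round(1))
E
python3 - <<'E'
from h import *
for x,y in [(138,157),(143,202),(143,255),(150,307),(200,157),(213,203),(217,250),(223,305)]:
    print(w2tray(plane("top",225+x/6-.5,140+y/6-.5,.02)).round(4))
rep();scoop_now()
# height check of held pan from side & top cloud
for n,f in (("top","t12.npz"),("side","s12.npz")):
    z=np.load(f);W=cloud(n,z["d"]);hsv=cv2.cvtColor(z["im"],cv2.COLOR_RGB2HSV)
    m=(W[...,0]>.57)&(W[...,0]<.70)&(W[...,1]>-.22)&(W[...,1]<-.08)&(hsv[...,1]<60)&(hsv[...,2]>110)&(W[...,2]>.05)
    q=W[m];A=np.c_[q[:,:2],np.ones(len(q))];k=np.linalg.lstsq(A,q[:,2],rcond=None)[0];print(n,len(q),q.mean(0).round(4),k.round(3),q.max(0).round(4))
E
```

```text
[0.0727 0.0151 0.02  ]
[0.051  0.0141 0.02  ]
[0.0257 0.0157 0.02  ]
[0.0008 0.014  0.02  ]
[ 0.0708 -0.014   0.02  ]
[ 0.0484 -0.0187  0.02  ]
[ 0.0258 -0.0191  0.02  ]
[-0.0005 -0.0202  0.02  ]
t 16.15 p [ 0.531  -0.1243  0.1142] yaw -13.61 z [ 0.191 -0.046 -0.98 ] y [0.235 0.972 0.   ] F [-0.8 -0.4 -1.6] w 0.225 j [-0.39  0.02  2.01  0.04  0.92 -1.75]
lip [ 0.6307 -0.1504  0.0845] tray [ 0.045  -0.1628  0.0845] butt-under [-0.1218 -0.1106  0.0986] yaw -13.9 pitch 0.7 roll 0.1
top 377 [ 0.6038 -0.1462  0.0893] [-0.044 -0.019  0.113] [ 0.6374 -0.122   0.1134]
side 90 [ 0.6179 -0.1372  0.0957] [0.048 0.133 0.085] [ 0.6375 -0.1071  0.118 ]
```

```bash
python3 - <<'E'
from h import *
p,r=tcp_for_lip(tray2w(-.022,-.002,.08),3.5,25); print(p,r.as_matrix()[:,2]); plan(p,r,7,0)
E
```

```text
[0.47231906 0.00248482 0.14943513] [-0.22387807 -0.01384836 -0.97451877]
plan |dp|/row 20.6 mm, rot/row 4.26
[1.12, 1.56, -0.74] [0.0, 3.4, -2.5]
[1.09, 1.61, -0.67] [0.0, 3.4, -2.5]
[1.06, 1.66, -0.61] [0.0, 3.4, -2.5]
[1.02, 1.7, -0.55] [0.0, 3.4, -2.5]
[0.98, 1.75, -0.49] [0.0, 3.4, -2.5]
[0.93, 1.79, -0.43] [0.0, 3.4, -2.5]
[0.87, 1.83, -0.38] [0.0, 3.4, -2.5]
```

```bash
python3 -m handwheel '{"dp":[[1.1,1.6,-1.0],[1.1,1.6,-0.8],[1.1,1.7,-0.6],[1.0,1.7,-0.5],[1.0,1.8,-0.4],[0.9,1.8,-0.3],[0.9,1.8,-0.2],[0,0,0]],"rot":[[0,3.4,-2.5],[0,3.4,-2.5],[0,3.4,-2.5],[0,3.4,-2.5],[0,3.4,-2.5],[0,3.4,-2.5],[0,3.4,-2.5],[0,0,0]],"hand":[0,0,0,0,0,0,0,0]}'; python3 - <<'E'
from h import *
rep();scoop_now()
p,r=tcp_for_lip(tray2w(-.022,-.002,.045),3.5,25);  plan(p,r,3,0)
im,d,st=grab("side"); cv2.imwrite("pics/s13.png",cv2.resize(im[140:280,170:330,::-1],None,fx=5,fy=4.3)); np.savez("s13",im=im,d=d)
im,d,st=grab("top"); np.savez("t13",im=im,d=d)
cv2.imwrite("pics/t13.png",cv2.resize(im[140:240,225:345,::-1],None,fx=6,fy=6,interpolation=cv2.INTER_CUBIC))
E
```

```text
t: 16.95
position: [0.4616, 0.0089, 0.1371]
eef_rot: [-0.038, 0.991, 0.001, -0.128]
force: [0.4, -0.5, -1.0]
width: 0.229
t 16.95 p [0.4616 0.0089 0.1371] yaw 4.45 z [-0.253 -0.007 -0.967] y [-0.074  0.997  0.012] F [ 0.4 -0.5 -1. ] w 0.229 j [-0.12  0.14  1.84 -0.04  1.41 -1.76]
lip [0.541  0.0137 0.0653] tray [-0.0344  0.0065  0.0653] butt-under [-0.1854  0.0042  0.1546] yaw 4.3 pitch 26.7 roll 0.7
plan |dp|/row 8.6 mm, rot/row 0.63
[-0.52, -0.25, 0.64] [0.2, -0.6, 0.2]
[-0.52, -0.24, 0.65] [0.2, -0.6, 0.2]
[-0.51, -0.24, 0.65] [0.2, -0.6, 0.2]
```

View pics/s13.png

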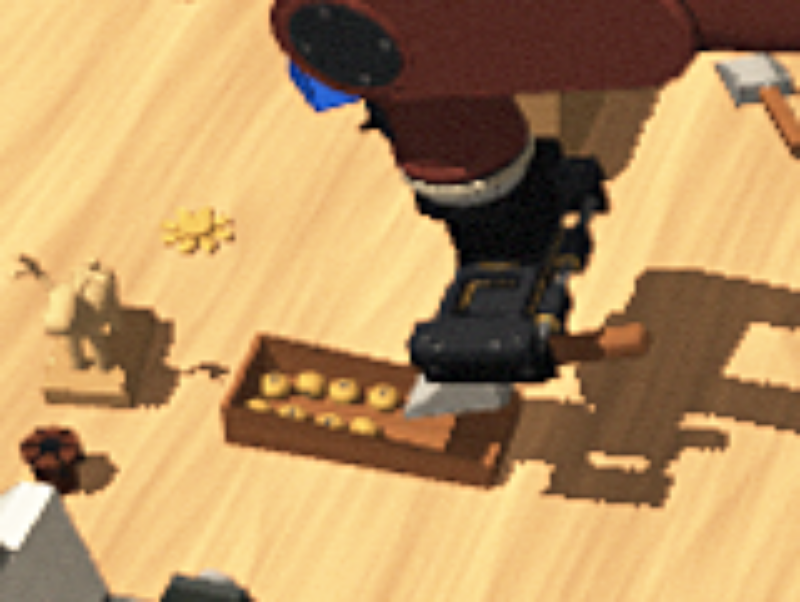

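View pics/t13.png

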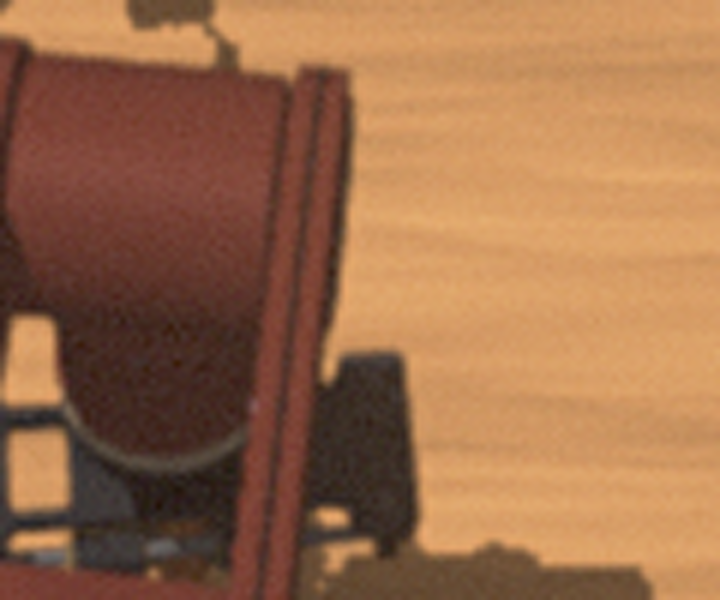

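```bash
cat >> h.py <<'E'
def scoop_pts(pts,p=None,r=None):
    g=np.load("grasp.npz")
    if p is None: p,r,_=pose()
    sr=r*R.from_quat(g["q"]); so=p+r.apply(g["t"]); return so+sr.apply(np.array(pts))
def over(n,im,u0,v0,w,h,fx,fy,name):
    c=cv2.resize(im[v0:v0+h,u0:u0+w,::-1],None,fx=fx,fy=fy,interpolation=cv2.INTER_CUBIC)
    for P in scoop_pts([[.0375,.028,0],[.0375,-.028,0],[-.0375,.028,0],[-.0375,.028,.03],[-.012,.028,.03],[-.1375,.01,.012],[-.1375,-.01,.03]]):
        q=proj(n,P); cv2.circle(c,(int((q[0]+.5-u0)*fx),int((q[1]+.5-v0)*fy)),3,(255,0,255),-1)
    cv2.imwrite(name,c)
E
python3 - <<'E'
from h import *
im=np.load("s13.npz")["im"]; over("side",im,230,200,80,60,9,9,"pics/o13.png")
E
```

```text
(no output)
```

View pics/o13.png

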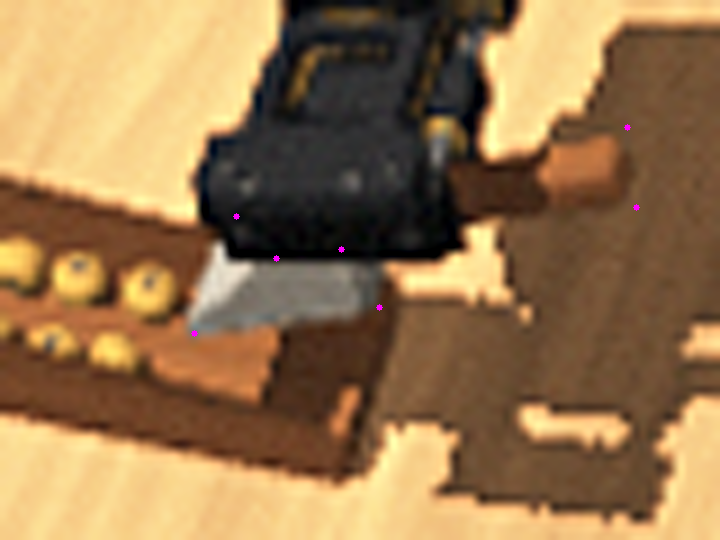

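```bash
python3 - <<'E'
from h import *
p,r=tcp_for_lip(tray2w(-.018,-.002,.012),3.5,26);  plan(p,r,6,0)
E
```

```text
plan |dp|/row 9.4 mm, rot/row 0.15
[-0.48, -0.1, 0.81] [0.1, -0.1, 0.1]
[-0.47, -0.1, 0.81] [0.1, -0.1, 0.1]
[-0.47, -0.1, 0.81] [0.1, -0.1, 0.1]
[-0.47, -0.1, 0.81] [0.1, -0.1, 0.1]
[-0.47, -0.1, 0.81] [0.1, -0.1, 0.1]
[-0.47, -0.09, 0.81] [0.1, -0.1, 0.1]
```

```bash
python3 -m handwheel '{"dp":[[-0.7,-0.4,0.5],[-0.7,-0.3,0.7],[-0.6,0,0.8],[-0.4,0,0.9],[-0.4,0,0.9],[0,0,0]],"rot":[[0.1,-0.1,0.1],[0.1,-0.1,0.1],[0.1,-0.1,0.1],[0.1,-0.1,0.1],[0.1,-0.1,0.1],[0,0,0]],"hand":[0,0,0,0,0,0]}'; python3 - <<'E'
from h import *
rep();scoop_now()
E
```

```text
t: 17.65
position: [0.4809, -0.0008, 0.0873]
eef_rot: [-0.03, 0.992, -0.003, -0.121]
force: [0.9, 1.4, -1.4]
width: 0.228
t 17.65 p [ 0.4809 -0.0008  0.0873] yaw 3.42 z [-0.241 -0.014 -0.97 ] y [-0.06   0.998  0.001] F [ 0.9  1.4 -1.4] w 0.228 j [-0.13  0.24  1.83 -0.05  1.31 -1.75]
lip [0.5614 0.0021 0.0164] tray [-0.0148 -0.0063  0.0164] butt-under [-0.1669 -0.0053  0.1039] yaw 3.1 pitch 26.0 roll -0.0
```

```bash
python3 -m handwheel '{"dp":[[0,0.3,0.2],[0.1,0.1,0.6],[0,0,0.3],[0,0,0]],"rot":[[0,0,0],[0,0,-0.2],[0,0,0],[0,0,0]],"hand":[0,0,0,0]}'; python3 - <<'E'
from h import *
rep();scoop_now()
im,d,st=grab("side"); over("side",im,210,200,100,60,8,8,"pics/o14.png")
E
```

```text
t: 18.05
position: [0.4766, 0.0028, 0.0766]
eef_rot: [-0.032, 0.992, -0.004, -0.122]
force: [-0.7, 0.8, 1.9]
width: 0.226
t 18.05 p [0.4766 0.0028 0.0766] yaw 3.65 z [-0.241 -0.016 -0.97 ] y [-0.064  0.998 -0.   ] F [-0.7  0.8  1.9] w 0.226 j [-0.13  0.25  1.84 -0.05  1.29 -1.74]
lip [0.557  0.0059 0.0057] tray [-0.019  -0.0022  0.0057] butt-under [-0.1709 -0.0018  0.0933] yaw 3.4 pitch 26.0 roll -0.1
```

View pics/o14.png

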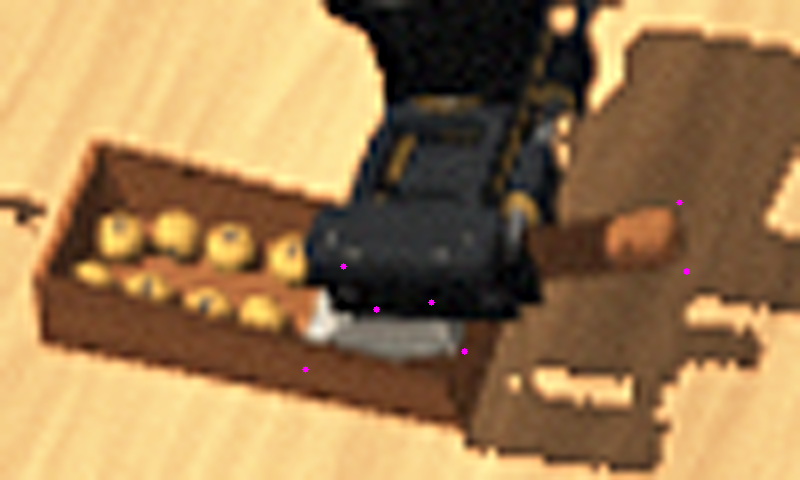

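```bash
cat >> h.py <<'E'
def chain(wps,yaw=3.5):
    "wps: (tray x,y,z of lip, pitch, n rows)"
    p,r,_=pose()
    for x,y,z,pi,n in wps:
        p1,r1=tcp_for_lip(tray2w(x,y,z),yaw,pi); print("->",x,z,pi); plan(p1,r1,n,0,p,r); p,r=p1,r1
E
python3 - <<'E'
from h import *
chain([(-.004,-.002,.0055,25,2),(.004,-.002,.0055,15,2),(.03,-.002,.0055,13,3)])
E
```

```text
-> -0.004 0.0055 25
plan |dp|/row 6.8 mm, rot/row 0.51
[-0.68, -0.0, -0.07] [-0.0, -0.5, -0.1]
[-0.68, -0.0, -0.07] [-0.0, -0.5, -0.1]
-> 0.004 0.0055 15
plan |dp|/row 7.8 mm, rot/row 5.00
[-0.03, -0.0, 0.77] [0.0, -5.0, 0.0]
[0.03, 0.0, 0.77] [0.0, -5.0, 0.0]
-> 0.03 0.0055 13
plan |dp|/row 8.1 mm, rot/row 0.67
[-0.81, -0.0, 0.07] [0.0, -0.7, 0.0]
[-0.81, -0.0, 0.08] [0.0, -0.7, 0.0]
[-0.81, -0.0, 0.09] [0.0, -0.7, 0.0]
```

```bash
python3 -m handwheel '{"dp":[[-0.7,0,-0.1],[-0.7,0,-0.1],[-0.1,0,0.7],[0,0,0.7],[0,0,0]],"rot":[[0,-0.5,0],[0,-0.5,0],[0,-5,0],[0,-5,0],[0,0,0]],"hand":[0,0,0,0,0]}'; python3 - <<'E'
from h import *
rep();scoop_now()
chain([(.03,-.002,.0055,13,3),(.06,-.002,.0055,11,4)])
im,d,st=grab("side"); over("side",im,210,200,100,60,8,8,"pics/o15.png")
E
```

```text
t: 18.6
position: [0.4914, 0.0034, 0.0602]
eef_rot: [-0.032, 0.999, -0.001, -0.023]
force: [-1.0, 0.5, -1.5]
width: 0.229
t 18.6 p [0.4914 0.0034 0.0602] yaw 3.64 z [-0.045 -0.003 -0.999] y [-0.064  0.998 -0.001] F [-1.   0.5 -1.5] w 0.229 j [-0.15  0.15  1.97 -0.01  1.06 -1.78]
lip [0.5842 0.0073 0.0066] tray [ 0.0082 -0.0025  0.0066] butt-under [-0.1581 -0.0021  0.0624] yaw 3.4 pitch 14.6 roll -0.0
-> 0.03 0.0055 13
plan |dp|/row 6.9 mm, rot/row 0.55
[-0.68, 0.01, 0.09] [-0.0, -0.5, -0.0]
[-0.68, 0.01, 0.1] [-0.0, -0.5, -0.0]
[-0.68, 0.01, 0.11] [-0.0, -0.5, -0.0]
-> 0.06 0.0055 11
plan |dp|/row 7.1 mm, rot/row 0.50
[-0.71, -0.0, 0.07] [0.0, -0.5, 0.0]
[-0.71, -0.0, 0.08] [0.0, -0.5, 0.0]
[-0.71, -0.0, 0.08] [0.0, -0.5, 0.0]
[-0.71, -0.0, 0.09] [0.0, -0.5, 0.0]
```

View pics/o15.png

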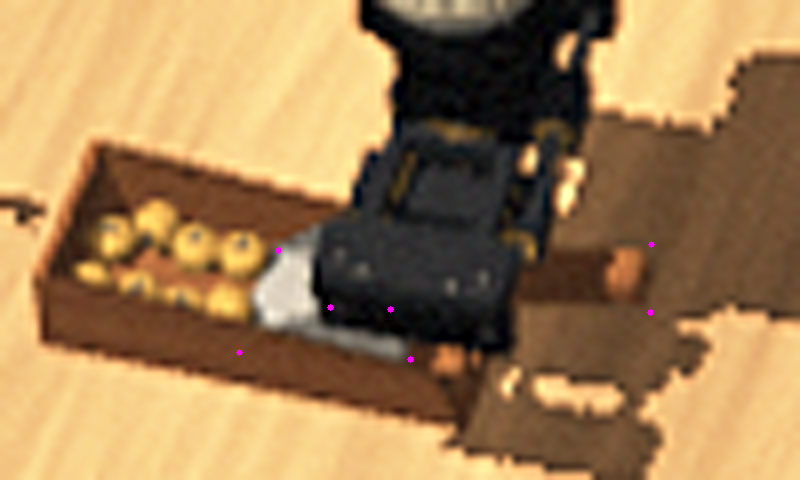

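```bash
python3 -m handwheel '{"dp":[[-0.7,0,0.2],[-0.7,0,0.2],[-0.7,0,0.1],[-0.7,0,0.1],[0,0,0]],"rot":[[0,-0.5,0],[0,-0.5,0],[0,-0.5,0],[0,-0.5,0],[0,0,0]],"hand":[0,0,0,0,0]}'; python3 - <<'E'
from h import *
rep();scoop_now()
im,d,st=grab("side"); over("side",im,210,200,100,60,8,8,"pics/o16.png")
E
```

```text
t: 19.15
position: [0.5262, 0.0045, 0.0556]
eef_rot: [-0.032, 0.999, -0.001, -0.005]
force: [-1.8, -0.3, -0.5]
width: 0.226
t 19.15 p [0.5262 0.0045 0.0556] yaw 3.64 z [-0.009 -0.002 -1.   ] y [-0.064  0.998 -0.002] F [-1.8 -0.3 -0.5] w 0.226 j [-0.14  0.21  1.92 -0.    1.03 -1.77]
lip [0.6209 0.0085 0.0054] tray [ 0.0449 -0.0036  0.0054] butt-under [-0.1233 -0.0031  0.0552] yaw 3.4 pitch 12.6 roll -0.1
```

View pics/o16.png

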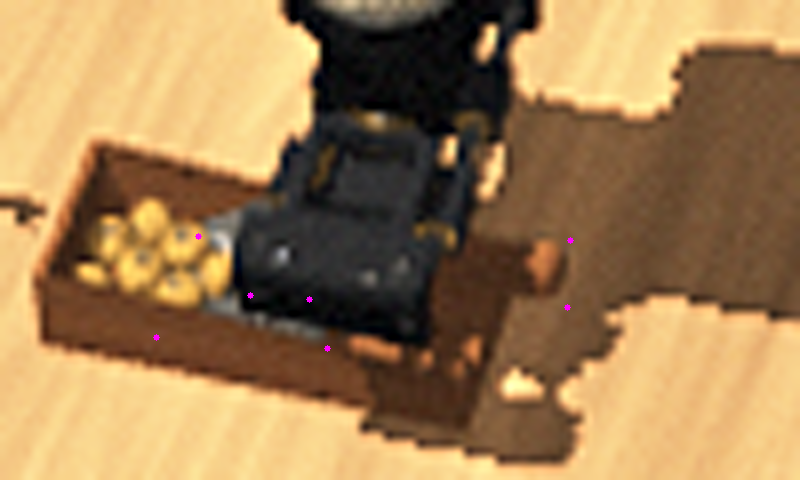

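```bash
python3 -m handwheel '{"dp":[[-0.7,0.1,0.2],[-0.7,0.1,0.2],[-0.7,0,0.1],[-0.6,0,0.1],[0,0,0]],"rot":[[0,-0.5,0],[0,-0.5,0],[0,-0.5,0],[0,-0.5,0],[0,0,0]],"hand":[0,0,0,0,0]}'; python3 - <<'E'
from h import *
rep();scoop_now()
im,d,st=grab("side"); over("side",im,210,200,100,60,8,8,"pics/o17.png")
E
```

```text
t: 19.7
position: [0.5443, 0.0083, 0.047]
eef_rot: [-0.032, 0.999, -0.0, 0.002]
force: [2.0, -0.8, 1.6]
width: 0.224
t 19.7 p [0.5443 0.0083 0.047 ] yaw 3.68 z [ 0.003 -0.    -1.   ] y [-0.064  0.998 -0.001] F [ 2.  -0.8  1.6] w 0.224 j [-0.13  0.25  1.88  0.    1.   -1.76]
lip [ 0.6396  0.0125 -0.002 ] tray [ 0.0639 -0.0007 -0.002 ] butt-under [-0.1049 -0.0005  0.0456] yaw 3.4 pitch 11.9 roll -0.0
```

View pics/o17.png

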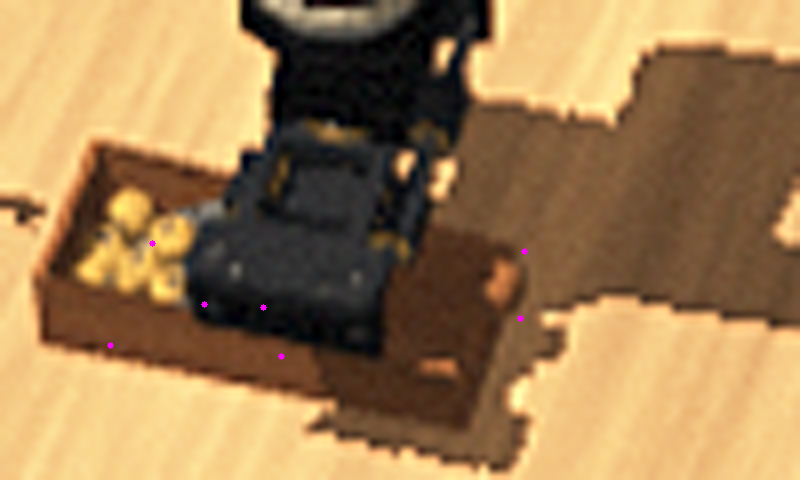

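```bash
python3 -m handwheel '{"dp":[[-0.8,0,-0.1],[-0.8,0,0],[-0.8,0,0],[0,0,0]],"rot":[[0,0,0],[0,0,0],[0,0,0],[0,0,0]],"hand":[0,0,0,0]}'; python3 - <<'E'
from h import *
rep();scoop_now()
im,d,st=grab("side"); over("side",im,210,200,100,60,8,8,"pics/o18.png")
E
```

```text
t: 20.15
position: [0.5473, 0.0092, 0.0416]
eef_rot: [-0.032, 0.999, 0.0, -0.024]
force: [3.3, 0.7, 6.7]
width: 0.229
t 20.15 p [0.5473 0.0092 0.0416] yaw 3.72 z [-0.047 -0.001 -0.999] y [-0.065  0.998  0.002] F [3.3 0.7 6.7] w 0.229 j [-0.12  0.3   1.83 -0.01  1.05 -1.75]
lip [ 0.64    0.0134 -0.0122] tray [ 0.0644  0.0002 -0.0122] butt-under [-0.1018  0.0002  0.0439] yaw 3.5 pitch 14.7 roll 0.1
```

View pics/o18.png

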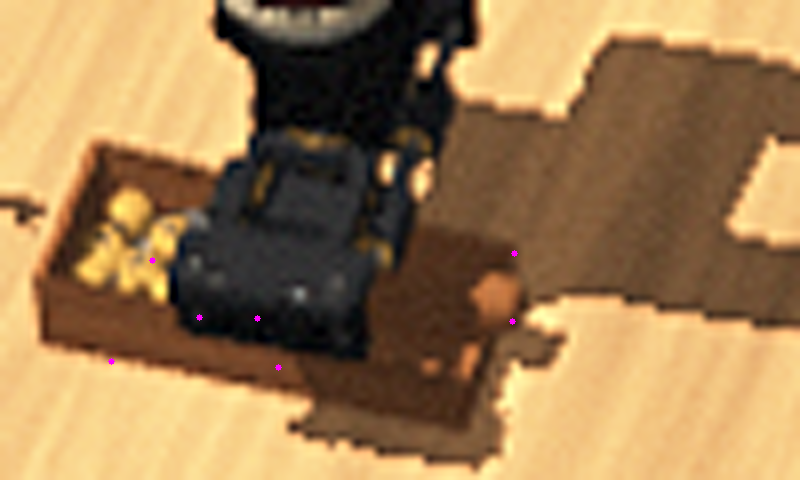

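```bash
cp grasp.npz grasp_old.npz; python3 - <<'E'
from h import *
g=np.load("grasp_old.npz"); 
# slip: rotate scoop by a about tool y through grasp point (0,0,-.002)
im,d,st=grab("side")
for a in (8,9.7,11):
    for s in (1,-1):
        q=R.from_euler('y',s*a,degrees=True); c=np.array([0,0,-.002]); np.savez("grasp",t=c+q.apply(g["t"]-c),q=(q*R.from_quat(g["q"])).as_quat()); print(a,s); scoop_now()
q=R.from_euler('y',-9.7,degrees=True);np.savez("grasp",t=c+q.apply(g["t"]-c),q=(q*R.from_quat(g["q"])).as_quat());scoop_now()
over("side",im,210,200,100,60,8,8,"pics/o19.png")
E
```

```text
8 1
lip [ 0.6314  0.0128 -0.0244] tray [ 0.0557  0.0001 -0.0244] butt-under [-0.1011  0.0002  0.0542] yaw 3.5 pitch 22.7 roll 0.1
8 -1
lip [0.6469 0.0138 0.0014] tray [0.0712 0.0001 0.0014] butt-under [-0.1012  0.0002  0.0337] yaw 3.5 pitch 6.7 roll 0.1
9.7 1
lip [ 0.6294  0.0127 -0.0269] tray [ 0.0537  0.0001 -0.0269] butt-under [-0.1007  0.0002  0.0563] yaw 3.5 pitch 24.4 roll 0.1
9.7 -1
lip [0.6481 0.0139 0.0043] tray [0.0724 0.0001 0.0043] butt-under [-0.1008  0.0002  0.0316] yaw 3.5 pitch 5.0 roll 0.1
11 1
lip [ 0.6277  0.0126 -0.0288] tray [ 0.0521  0.0001 -0.0288] butt-under [-0.1004  0.0002  0.058 ] yaw 3.5 pitch 25.7 roll 0.1
11 -1
lip [0.649  0.0139 0.0066] tray [0.0733 0.0001 0.0066] butt-under [-0.1005  0.0002  0.0299] yaw 3.5 pitch 3.7 roll 0.1
lip [0.6481 0.0139 0.0043] tray [0.0724 0.0001 0.0043] butt-under [-0.1008  0.0002  0.0316] yaw 3.5 pitch 5.0 roll 0.1
```

View pics/o19.png

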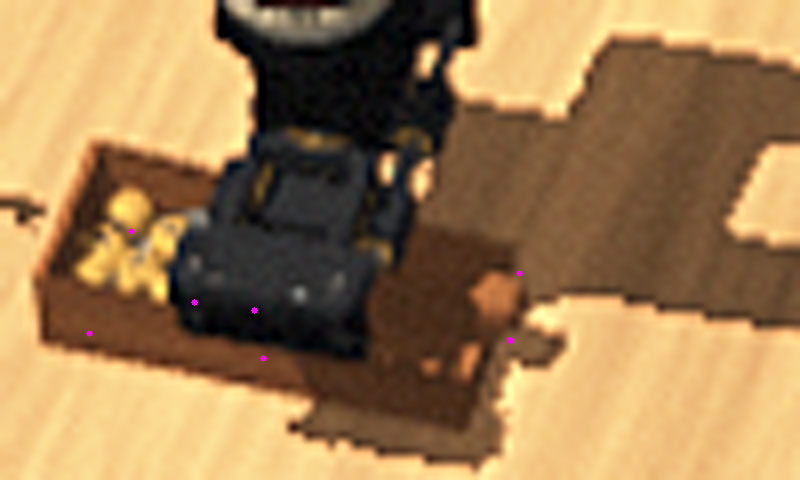

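```bash
python3 - <<'E'
from h import *
chain([(.074,0,.018,4,2),(.074,0,.030,0,2),(.074,0,.044,-5,2),(.073,0,.058,-9,2),(.07,0,.075,-14,2)])
E
```

```text
-> 0.074 0.018 4
plan |dp|/row 6.0 mm, rot/row 0.51
[-0.02, -0.01, -0.6] [0.1, -0.5, -0.0]
[-0.02, -0.01, -0.6] [0.1, -0.5, -0.0]
-> 0.074 0.03 0
plan |dp|/row 2.7 mm, rot/row 2.00
[0.12, 0.0, -0.24] [0.0, -2.0, 0.0]
[0.11, 0.0, -0.24] [0.0, -2.0, 0.0]
-> 0.074 0.044 -5
plan |dp|/row 2.6 mm, rot/row 2.50
[0.09, 0.0, -0.25] [0.0, -2.5, 0.0]
[0.08, 0.0, -0.25] [0.0, -2.5, 0.0]
-> 0.073 0.058 -9
plan |dp|/row 3.4 mm, rot/row 2.00
[0.06, -0.0, -0.34] [0.0, -2.0, 0.0]
[0.05, -0.0, -0.34] [0.0, -2.0, 0.0]
-> 0.07 0.075 -14
plan |dp|/row 4.2 mm, rot/row 2.50
[0.1, 0.0, -0.41] [0.0, -2.5, 0.0]
[0.08, -0.0, -0.41] [0.0, -2.5, 0.0]
```

```bash
python3 -m handwheel '{"dp":[[0,0,-0.6],[0,0,-0.6],[0.1,0,-0.3],[0.1,0,-0.3],[0.1,0,-0.3],[0,0,0]],"rot":[[0,-0.5,0],[0,-0.5,0],[0,-2,0],[0,-2,0],[0,-2,0],[0,0,0]],"hand":[0,0,0,0,0,0]}'; python3 - <<'E'
from h import *
rep();scoop_now()
im,d,st=grab("side"); over("side",im,210,200,100,60,8,8,"pics/o20.png")
E
```

```text
t: 20.85
position: [0.5428, 0.0097, 0.0622]
eef_rot: [-0.032, 0.999, 0.003, 0.038]
force: [0.7, 0.0, -2.2]
width: 0.224
t 20.85 p [0.5428 0.0097 0.0622] yaw 3.72 z [ 0.077  0.008 -0.997] y [-0.065  0.998  0.003] F [ 0.7  0.  -2.2] w 0.224 j [-0.14  0.17  1.94  0.02  0.95 -1.79]
lip [0.6474 0.0146 0.0376] tray [0.0718 0.001  0.0376] butt-under [-0.1036  0.001   0.0433] yaw 3.5 pitch -2.1 roll 0.2
```

View pics/o20.png

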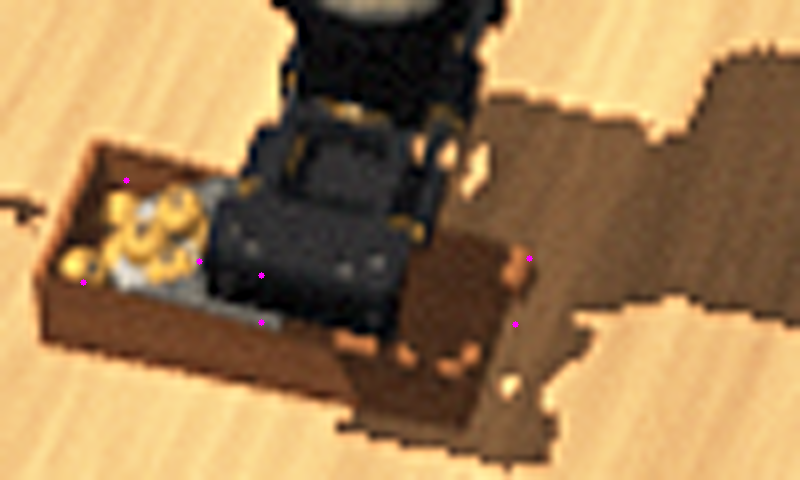

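```bash
python3 -m handwheel '{"dp":[[0,0,-0.5],[0,0,-0.5],[0,0,-0.5],[0,0,-0.4],[0,0,0]],"rot":[[0,-2,0],[0,-2,0],[0,-2.5,0],[0,-2.5,0],[0,0,0]],"hand":[0,0,0,0,0]}'; python3 - <<'E'
from h import *
rep();scoop_now()
im,d,st=grab("side"); over("side",im,210,200,100,60,8,8,"pics/o21.png")
E
```

```text
t: 21.4
position: [0.542, 0.0095, 0.0825]
eef_rot: [-0.033, 0.992, 0.005, 0.118]
force: [0.1, -0.3, -2.5]
width: 0.224
t 21.4 p [0.542  0.0095 0.0825] yaw 3.75 z [ 0.234  0.018 -0.972] y [-0.066  0.998  0.003] F [ 0.1 -0.3 -2.5] w 0.224 j [-0.16  0.03  2.07  0.08  0.81 -1.84]
lip [0.6492 0.0146 0.0749] tray [0.0736 0.0008 0.0749] butt-under [-0.1004  0.0008  0.0526] yaw 3.5 pitch -11.2 roll 0.3
```

View pics/o21.png

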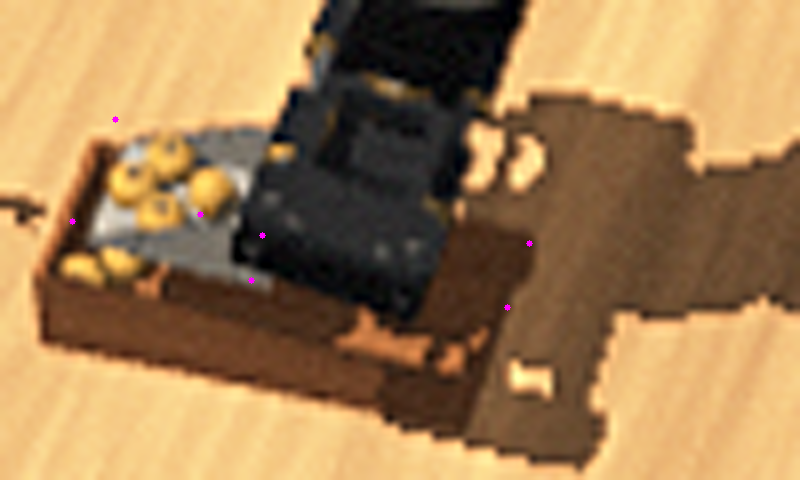

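```bash
python3 -m handwheel '{"dp":[[0.2,0,-0.8],[0.2,0,-0.8],[0.2,0,-0.9],[0.3,0,-1.0],[0.3,0,-1.0],[0,0,0]],"rot":[[0,-2.5,0],[0,-2.5,0],[0,-2.5,0],[0,-2,0],[0,0,0],[0,0,0]],"hand":[0,0,0,0,0,0]}'; python3 - <<'E'
from h import *
rep();scoop_now()
im,d,st=grab("side"); over("side",im,210,180,100,80,8,7,"pics/o22.png")
im,d,st=grab("top"); cv2.imwrite("pics/t22.png",cv2.resize(im[120:240,225:345,::-1],None,fx=5,fy=5,interpolation=cv2.INTER_CUBIC))
im,d,st=grab("wrist"); cv2.imwrite("pics/w22.png",im[:,:,::-1])
E
```

```text
t: 22.05
position: [0.5201, 0.0073, 0.1243]
eef_rot: [-0.033, 0.979, 0.008, 0.201]
force: [0.8, 0.0, -2.2]
width: 0.222
t 22.05 p [0.5201 0.0073 0.1243] yaw 3.78 z [ 0.392  0.028 -0.919] y [-0.067  0.998  0.002] F [ 0.8  0.  -2.2] w 0.222 j [-0.21 -0.2   2.23  0.16  0.73 -1.95]
lip [0.627  0.0125 0.1347] tray [5.130e-02 1.000e-04 1.347e-01] butt-under [-0.1166 -0.      0.0836] yaw 3.5 pitch -20.8 roll 0.3
```

View pics/o22.png

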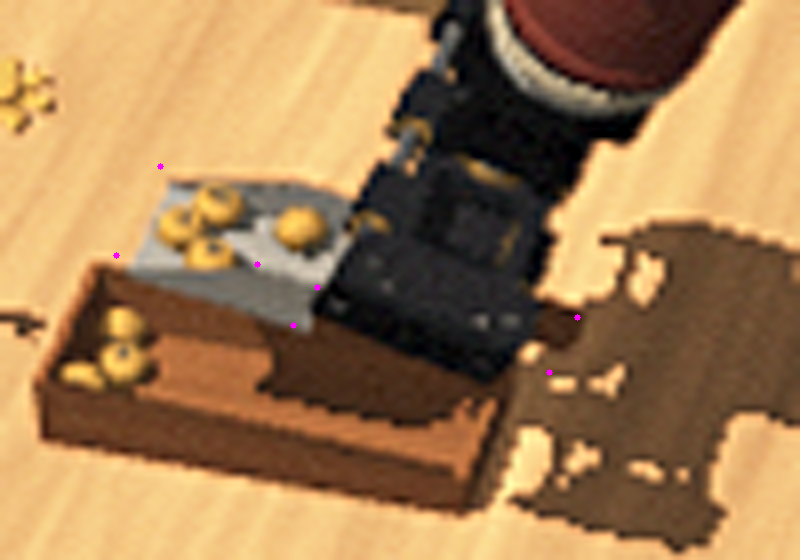

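View pics/t22.png

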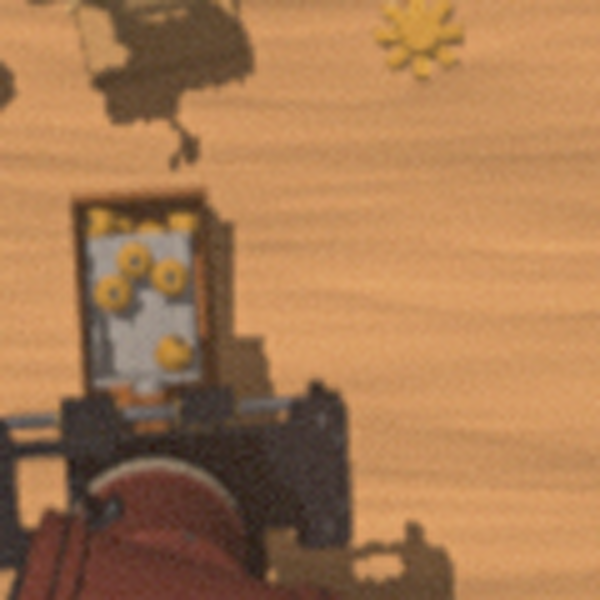

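View pics/w22.png

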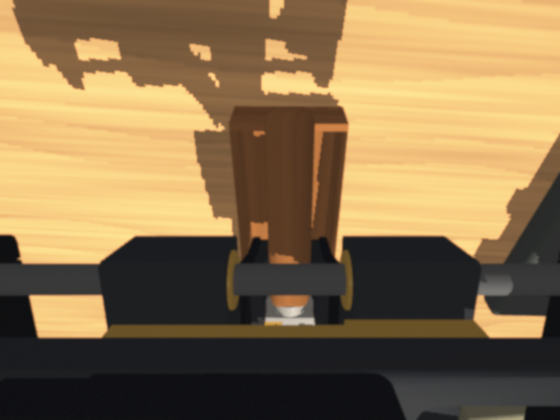

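```bash
python3 - <<'E'
from h import *
g=np.load("grasp_old.npz");c=np.array([0,0,-.002]);p,r,_=pose()
obs=np.array([[210+172/8-.5,180+185/7-.5],[210+130/8-.5,180+268/7-.5],[210+312/8-.5,180+330/7-.5]])
for a in range(0,12,2):
    q=R.from_euler('y',-a,degrees=True); np.savez("grasp",t=c+q.apply(g["t"]-c),q=(q*R.from_quat(g["q"])).as_quat())
    P=scoop_pts([[.0375,-.028,0],[.0375,.028,0],[-.0375,.028,0]]); e=np.array([proj("side",x) for x in P])-obs
    print(a,e.round(1).tolist(),np.abs(e).mean().round(2))
E
```

```text
0 [[-0.9, 1.5], [-1.1, 2.4], [-1.0, 1.0]] 1.33
2 [[-1.1, 0.7], [-1.3, 1.6], [-1.3, 0.7]] 1.11
4 [[-1.2, -0.2], [-1.4, 0.8], [-1.5, 0.4]] 0.92
6 [[-1.3, -1.0], [-1.5, 0.0], [-1.8, 0.1]] 0.94
8 [[-1.3, -1.8], [-1.5, -0.8], [-2.0, -0.2]] 1.27
10 [[-1.3, -2.6], [-1.5, -1.6], [-2.2, -0.5]] 1.62
```

```bash
cat >> h.py <<'E'
DC=np.array([.5818,.3287]);DY=1.6
def d2w(x,y,z):
    c,s=np.cos(np.radians(DY)),np.sin(np.radians(DY)); return np.array([DC[0]+c*x-s*y,DC[1]+s*x+c*y,z])
def w2d(P):
    c,s=np.cos(np.radians(DY)),np.sin(np.radians(DY)); d=P[...,:2]-DC; return np.stack([c*d[...,0]+s*d[...,1],-s*d[...,0]+c*d[...,1],P[...,2]],-1)
def chaind(wps,yaw=1.6):
    p,r,_=pose()
    for x,y,z,pi,n in wps:
        p1,r1=tcp_for_lip(d2w(x,y,z),yaw,pi); print("->",x,y,z,pi,"tcp",p1.round(3)); plan(p1,r1,n,0,p,r); p,r=p1,r1
E
python3 - <<'E'
from h import *
g=np.load("grasp_old.npz");c=np.array([0,0,-.002])
q=R.from_euler('y',-5,degrees=True); np.savez("grasp",t=c+q.apply(g["t"]-c)+[.003,0,0],q=(q*R.from_quat(g["q"])).as_quat()); scoop_now()
z=np.load("t11.npz");W=cloud("top",z["d"]);D=w2d(W)
m=(np.abs(D[...,0])<.1)&(np.abs(D[...,1])<.12)&(W[...,2]>.092)&(W[...,2]<.104); q=D[m]; print("rim",len(q),np.percentile(q,[2,98],axis=0).round(3))
m=(np.abs(D[...,0])<.1)&(np.abs(D[...,1])<.12)&(W[...,2]>.045)&(W[...,2]<.056); q=D[m]; print("floor",len(q),np.percentile(q,[2,98],axis=0).round(3))
m=(np.abs(D[...,0])<.2)&(np.abs(D[...,1])<.12)&(W[...,2]>.13); q=D[m]; print("lid",len(q),np.percentile(q,[1,99],axis=0).round(3))
chaind([(-.06,0,.2,-16,8)])
E
```

```text
lip [0.6244 0.0125 0.1231] tray [0.0487 0.0002 0.1231] butt-under [-1.228e-01  1.000e-04  8.630e-02] yaw 3.5 pitch -16.0 roll 0.3
rim 973 [[-0.092 -0.084  0.092]
 [ 0.081  0.092  0.104]]
floor 882 [[-0.062 -0.081  0.046]
 [ 0.028  0.086  0.056]]
lid 1084 [[ 0.065 -0.069  0.134]
 [ 0.123  0.069  0.223]]
-> -0.06 0 0.2 -16 tcp [0.417 0.326 0.2  ]
plan |dp|/row 42.9 mm, rot/row 0.25
[0.56, 4.06, -1.27] [0.1, 0.0, 0.2]
[0.58, 4.05, -1.28] [0.1, 0.0, 0.2]
[0.59, 4.05, -1.29] [0.1, 0.0, 0.2]
[0.61, 4.04, -1.3] [0.1, 0.0, 0.2]
[0.62, 4.04, -1.31] [0.1, 0.0, 0.2]
[0.64, 4.03, -1.32] [0.1, 0.0, 0.2]
[0.65, 4.03, -1.33] [0.1, 0.0, 0.2]
[0.67, 4.02, -1.34] [0.1, 0.0, 0.2]
```

```bash
python3 -m handwheel '{"dp":[[0.3,0,-1],[0.5,0.3,-1.8],[0.6,1,-2],[0.6,1.6,-1.5],[0.5,2.2,-1],[0.5,2.6,-0.7],[0.4,2.8,-0.5],[0.4,2.8,-0.4],[0.4,2.8,-0.3],[0.4,2.8,-0.3]],"rot":[[0,0,0],[0,0,0],[0,0,0.2],[0,0,0.2],[0,0,0.2],[0,0,0.2],[0,0,0.2],[0,0,0.2],[0,0,0.2],[0,0,0.2]],"hand":[0,0,0,0,0,0,0,0,0,0]}'; python3 - <<'E'
from h import *
rep();scoop_now();chaind([(-.06,0,.2,-16,5)])
E
```

```text
t: 23.2
position: [0.4307, 0.195, 0.1941]
eef_rot: [-0.014, 0.981, 0.011, 0.195]
force: [-0.3, -0.1, -3.2]
width: 0.226
t 23.2 p [0.4307 0.195  0.1941] yaw 1.44 z [ 0.382  0.027 -0.924] y [-0.032  0.999  0.016] F [-0.3 -0.1 -3.2] w 0.226 j [ 0.33 -0.41  2.25 -0.12  0.93 -1.22]
lip [0.5353 0.1964 0.1932] tray [-0.029   0.1892  0.1932] butt-under [-0.2008  0.1956  0.1581] yaw 1.3 pitch -15.5 roll 1.1
-> -0.06 0 0.2 -16 tcp [0.417 0.326 0.2  ]
plan |dp|/row 26.3 mm, rot/row 0.24
[0.14, 2.62, -0.14] [0.2, -0.1, -0.1]
[0.14, 2.62, -0.15] [0.2, -0.1, -0.1]
[0.14, 2.62, -0.16] [0.2, -0.1, -0.1]
[0.13, 2.62, -0.17] [0.2, -0.1, -0.1]
[0.13, 2.62, -0.18] [0.2, -0.1, -0.1]
```

```bash
python3 -m handwheel '{"dp":[[0.1,2.8,-0.1],[0.1,2.8,-0.1],[0.1,2.6,-0.2],[0.1,2.2,-0.2],[0.1,1.4,-0.2],[0,0.6,0],[0,0,0]],"rot":[[0.2,0,-0.1],[0.2,0,-0.1],[0.2,0,-0.1],[0.2,0,-0.1],[0.2,0,0],[0,0,0],[0,0,0]],"hand":[0,0,0,0,0,0,0]}'; python3 - <<'E'
from h import *
rep();scoop_now();chaind([(-.03,0,.15,0,5),(-.025,0,.105,20,6)])
im,d,st=grab("top"); cv2.imwrite("pics/t23.png",cv2.resize(im[130:280,60:260,::-1],None,fx=4,fy=4,interpolation=cv2.INTER_CUBIC))
im,d,st=grab("side"); over("side",im,140,220,140,120,5.5,5,"pics/o23.png")
E
```

```text
t: 23.9
position: [0.4173, 0.3307, 0.1975]
eef_rot: [-0.019, 0.981, 0.002, 0.192]
force: [0.9, -0.2, -3.0]
width: 0.228
t 23.9 p [0.4173 0.3307 0.1975] yaw 2.25 z [ 0.377  0.012 -0.926] y [-0.038  0.999 -0.003] F [ 0.9 -0.2 -3. ] w 0.228 j [ 0.66 -0.18  2.06 -0.27  0.96 -0.83]
lip [0.5219 0.3327 0.196 ] tray [-0.0341  0.3261  0.196 ] butt-under [-0.2061  0.3307  0.162 ] yaw 2.0 pitch -15.1 roll -0.0
-> -0.03 0 0.15 0 tcp [0.451 0.327 0.179]
plan |dp|/row 7.8 mm, rot/row 3.03
[-0.48, -0.11, 0.6] [-0.0, 3.0, 0.1]
[-0.51, -0.11, 0.58] [-0.0, 3.0, 0.1]
[-0.54, -0.11, 0.55] [-0.0, 3.0, 0.1]
[-0.57, -0.1, 0.52] [-0.0, 3.0, 0.1]
[-0.6, -0.1, 0.49] [-0.0, 3.0, 0.1]
-> -0.025 0 0.105 20 tcp [0.472 0.327 0.166]
plan |dp|/row 4.0 mm, rot/row 3.33
[-0.32, -0.0, 0.25] [-0.0, 3.3, -0.0]
[-0.33, -0.0, 0.23] [-0.0, 3.3, -0.0]
[-0.35, -0.0, 0.21] [-0.0, 3.3, -0.0]
[-0.36, -0.0, 0.19] [-0.0, 3.3, -0.0]
[-0.37, -0.0, 0.17] [-0.0, 3.3, -0.0]
[-0.38, -0.0, 0.14] [-0.0, 3.3, -0.0]
```

View pics/t23.png

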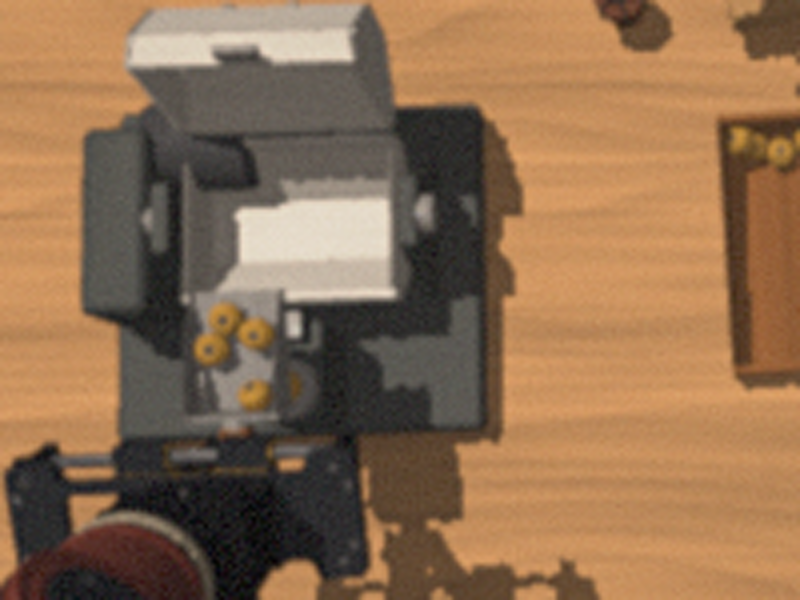

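View pics/o23.png

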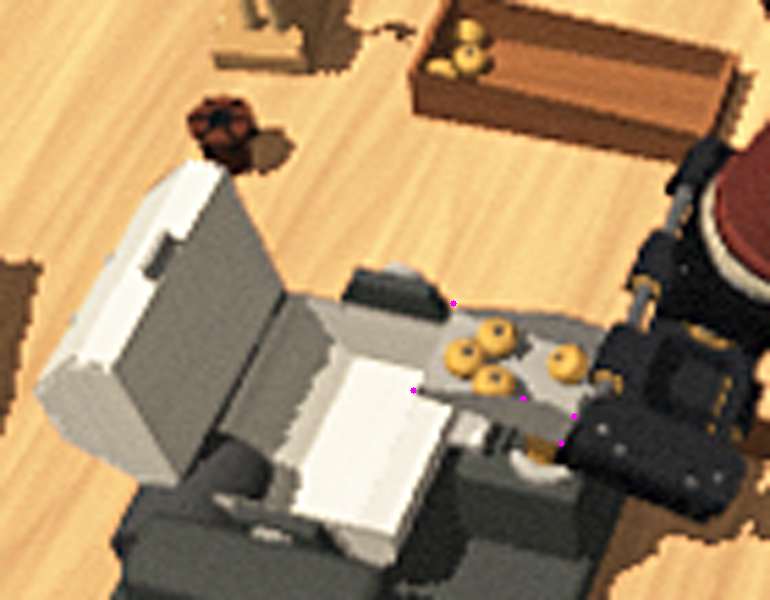

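```bash
python3 -m handwheel '{"dp":[[-0.5,-0.2,0.5],[-0.5,-0.2,0.5],[-0.5,-0.1,0.5],[-0.6,-0.1,0.5],[-0.6,0,0.4],[0,0,0]],"rot":[[0,3,0.1],[0,3,0.1],[0,3,0.1],[0,3,0.1],[0,3,0],[0,0,0]],"hand":[0,0,0,0,0,0]}'; python3 - <<'E'
from h import *
rep();scoop_now();print(w2d(scoop_pts([[.0375,0,0]])).round(4));chaind([(-.02,0,.105,20,5),(-.015,0,.1,45,6)])
E
```

```text
t: 24.6
position: [0.4523, 0.3187, 0.1808]
eef_rot: [-0.012, 0.998, -0.0, 0.058]
force: [0.0, -0.5, -1.7]
width: 0.228
t 24.6 p [0.4523 0.3187 0.1808] yaw 1.43 z [ 0.115  0.001 -0.993] y [-0.025  1.    -0.001] F [ 0.  -0.5 -1.7] w 0.228 j [ 0.5   0.03  1.85 -0.06  1.16 -1.07]
lip [0.5527 0.3192 0.1514] tray [-0.0042  0.3107  0.1514] butt-under [-0.1789  0.3179  0.1646] yaw 1.2 pitch 0.4 roll -0.0
[[-0.0294 -0.0087  0.1514]]
-> -0.02 0 0.105 20 tcp [0.477 0.327 0.166]
plan |dp|/row 6.0 mm, rot/row 3.92
[-0.46, 0.16, 0.34] [-0.0, 3.9, -0.1]
[-0.49, 0.16, 0.31] [-0.0, 3.9, -0.1]
[-0.51, 0.16, 0.28] [-0.0, 3.9, -0.1]
[-0.52, 0.16, 0.24] [-0.0, 3.9, -0.1]
[-0.54, 0.16, 0.21] [-0.0, 3.9, -0.1]
-> -0.015 0 0.1 45 tcp [0.516 0.328 0.191]
plan |dp|/row 7.7 mm, rot/row 4.17
[-0.54, -0.0, -0.55] [-0.0, 4.2, -0.0]
[-0.5, -0.0, -0.59] [-0.0, 4.2, -0.0]
[-0.45, -0.0, -0.62] [-0.0, 4.2, -0.0]
[-0.41, -0.0, -0.66] [-0.0, 4.2, -0.0]
[-0.36, -0.0, -0.68] [-0.0, 4.2, -0.0]
[-0.31, -0.0, -0.71] [-0.0, 4.2, -0.0]
```

```bash
python3 -m handwheel '{"dp":[[-0.5,0.2,0.3],[-0.5,0.2,0.3],[-0.5,0.2,0.3],[-0.5,0.1,0.2],[-0.5,0.1,0.2],[-0.5,0,-0.5],[-0.5,0,-0.6],[0,0,0]],"rot":[[0,3.9,-0.1],[0,3.9,-0.1],[0,3.9,-0.1],[0,3.9,-0.1],[0,3.9,-0.1],[0,4.2,0],[0,4.2,0],[0,0,0]],"hand":[0,0,0,0,0,0,0,0]}'; python3 - <<'E'
from h import *
rep();scoop_now();print(w2d(scoop_pts([[.0375,0,0]])).round(4));chaind([(-.015,0,.105,48,5)])
im,d,st=grab("side"); over("side",im,140,220,140,120,5.5,5,"pics/o24.png")
E
```

```text
t: 25.4
position: [0.4904, 0.3219, 0.1751]
eef_rot: [-0.013, 0.982, -0.005, -0.188]
force: [0.0, 0.8, -1.1]
width: 0.231
t 25.4 p [0.4904 0.3219 0.1751] yaw 1.47 z [-0.369 -0.014 -0.929] y [-0.027  1.    -0.004] F [ 0.   0.8 -1.1] w 0.231 j [ 0.38  0.45  1.41  0.12  1.64 -1.23]
lip [0.5648 0.3217 0.1015] tray [0.0081 0.3125 0.1015] butt-under [-0.1394  0.3186  0.1962] yaw 1.1 pitch 28.7 roll -0.4
[[-0.0171 -0.0065  0.1015]]
-> -0.015 0 0.105 48 tcp [0.521 0.329 0.199]
plan |dp|/row 7.8 mm, rot/row 3.85
[-0.39, 0.11, -0.67] [-0.0, 3.9, -0.1]
[-0.35, 0.11, -0.7] [-0.0, 3.9, -0.1]
[-0.3, 0.11, -0.72] [-0.0, 3.9, -0.1]
[-0.25, 0.11, -0.74] [-0.0, 3.9, -0.1]
[-0.2, 0.11, -0.75] [-0.0, 3.9, -0.1]
```

View pics/o24.png

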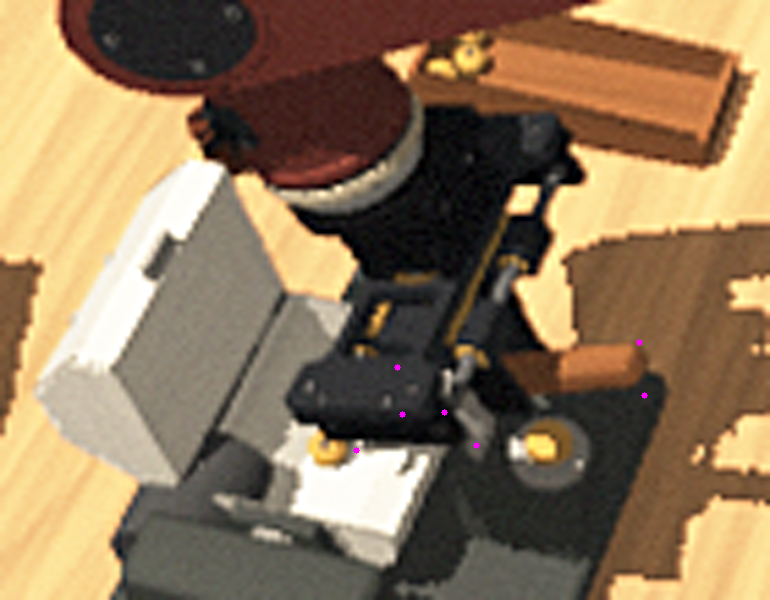

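```bash
python3 -m handwheel '{"dp":[[-0.4,0.1,-0.7],[-0.4,0.1,-0.7],[-0.3,0.1,-0.7],[-0.3,0.1,-0.7],[-0.2,0.1,-0.8],[0,0,0],[0,0,0],[0,0,-1],[0,0,0]],"rot":[[0,3.9,-0.1],[0,3.9,-0.1],[0,3.9,-0.1],[0,3.9,-0.1],[0,3.9,0],[0,0,0],[0,0,0],[0,0,0],[0,0,0]],"hand":[0,0,0,0,0,0,0,0,0]}'; python3 - <<'E'
from h import *
rep();scoop_now();print(w2d(scoop_pts([[.0375,0,0]])).round(4))
im,d,st=grab("side"); over("side",im,140,220,140,120,5.5,5,"pics/o25.png")
im,d,st=grab("wrist"); cv2.imwrite("pics/w25.png",im[:,:,::-1])
E
```

```text
t: 26.35
position: [0.5245, 0.3297, 0.2124]
eef_rot: [-0.016, 0.939, -0.008, -0.344]
force: [-0.1, 0.2, -0.5]
width: 0.226
t 26.35 p [0.5245 0.3297 0.2124] yaw 1.92 z [-0.646 -0.025 -0.763] y [-0.036  0.999 -0.003] F [-0.1  0.2 -0.5] w 0.226 j [ 0.33  0.74  1.02  0.21  2.05 -1.24]
lip [0.5717 0.3292 0.119 ] tray [0.0154 0.3195 0.119 ] butt-under [-0.0944  0.3234  0.2558] yaw 1.5 pitch 47.3 roll -0.5
[[-0.0101  0.0007  0.119 ]]
```

View pics/o25.png

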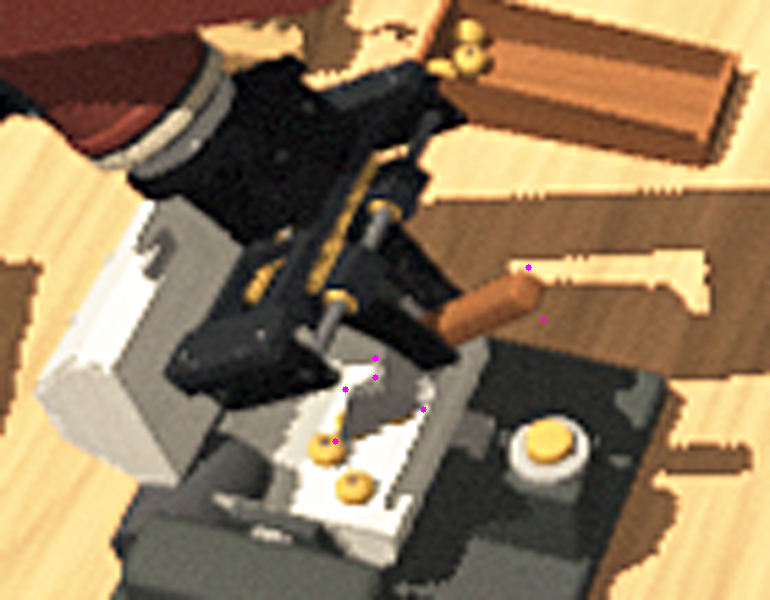

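View pics/w25.png

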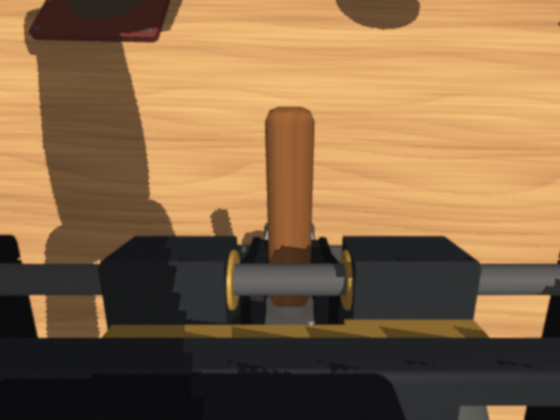

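```bash
python3 - <<'E'
from h import *
chaind([(-.03,0,.15,30,4),(-.11,0,.2,5,6)])
E
```

```text
-> -0.03 0 0.15 30 tcp [0.479 0.327 0.225]
plan |dp|/row 11.7 mm, rot/row 4.35
[1.08, -0.02, 0.46] [-0.1, -4.4, 0.0]
[1.11, -0.02, 0.38] [-0.1, -4.4, 0.0]
[1.14, -0.02, 0.29] [-0.1, -4.4, 0.0]
[1.16, -0.02, 0.21] [-0.1, -4.4, 0.0]
-> -0.11 0 0.2 5 tcp [0.374 0.324 0.237]
plan |dp|/row 17.6 mm, rot/row 4.17
[1.69, 0.01, 0.5] [0.0, -4.2, 0.0]
[1.72, 0.01, 0.37] [0.0, -4.2, 0.0]
[1.74, 0.01, 0.24] [0.0, -4.2, 0.0]
[1.76, 0.01, 0.12] [0.0, -4.2, 0.0]
[1.76, 0.01, -0.01] [0.0, -4.2, 0.0]
[1.76, 0.01, -0.14] [0.0, -4.2, 0.0]
```

```bash
python3 -m handwheel '{"dp":[[1.1,0,0.3],[1.1,0,0.2],[1.1,0,0.2],[1.2,0,0.1],[1.7,0,0.4],[1.7,0,0.3],[1.7,0,0.2],[1.7,0,0],[1.2,0,0],[0,0,0]],"rot":[[0,-4.4,0],[0,-4.4,0],[0,-4.4,0],[0,-4.4,0],[0,-4.2,0],[0,-4.2,0],[0,-4.2,0],[0,-4.2,0],[0,-2,0],[0,0,0]],"hand":[0,0,0,0,0,0,0,0,0,0]}'; python3 - <<'E'
from h import *
rep();scoop_now()
im,d,st=grab("side"); over("side",im,140,220,140,120,5.5,5,"pics/o26.png")
im,d,st=grab("top"); cv2.imwrite("pics/t26.png",cv2.resize(im[130:280,60:260,::-1],None,fx=4,fy=4,interpolation=cv2.INTER_CUBIC))
E
```

```text
t: 27.45
position: [0.3935, 0.3237, 0.2385]
eef_rot: [-0.019, 1.0, -0.001, -0.022]
force: [0.1, 0.2, -1.9]
width: 0.228
t 27.45 p [0.3935 0.3237 0.2385] yaw 2.13 z [-0.044 -0.003 -0.999] y [-0.037  0.999 -0.002] F [ 0.1  0.2 -1.9] w 0.228 j [ 0.52 -0.03  1.8   0.02  1.41 -1.09]
lip [0.4879 0.3252 0.1934] tray [-0.0684  0.3207  0.1934] butt-under [-0.2389  0.3256  0.2343] yaw 1.9 pitch 9.6 roll -0.1
```

View pics/o26.png

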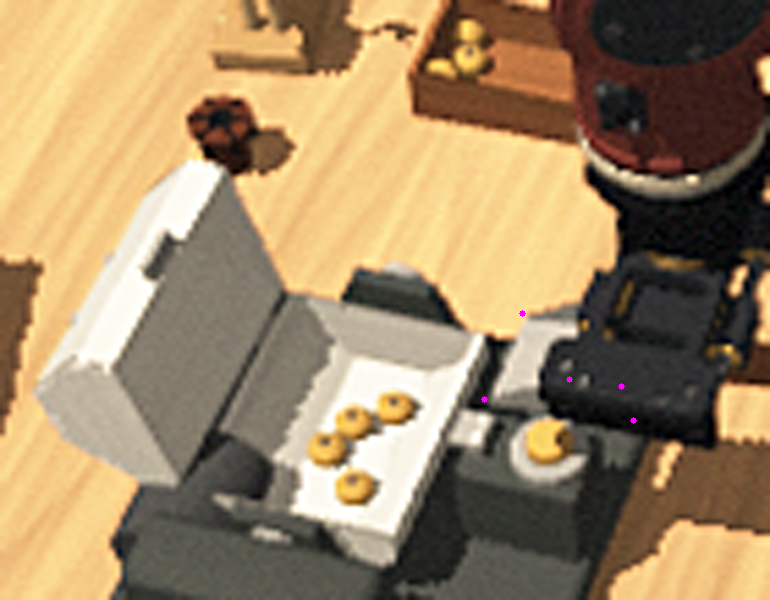

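View pics/t26.png

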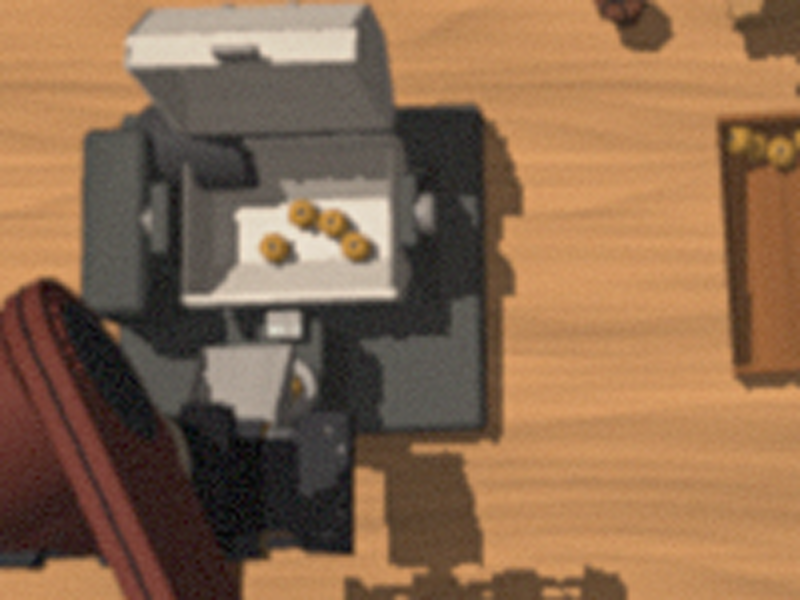

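```bash
python3 - <<'E'
from h import *
p,r=tcp_for_lip([.637,-.1465,.10],-10,0);print(p);plan(p,r,12,0)
E
```

```text
[ 0.53820527 -0.12752835  0.12873866]
plan |dp|/row 40.5 mm, rot/row 1.27
[-1.09, -3.8, 0.87] [0.0, -0.8, 1.0]
[-1.15, -3.78, 0.89] [0.0, -0.8, 1.0]
[-1.2, -3.76, 0.91] [0.0, -0.8, 1.0]
[-1.25, -3.74, 0.93] [0.0, -0.8, 1.0]
[-1.3, -3.71, 0.95] [0.0, -0.8, 1.0]
[-1.35, -3.69, 0.97] [0.0, -0.8, 1.0]
[-1.4, -3.67, 0.99] [0.0, -0.8, 1.0]
[-1.45, -3.64, 1.01] [0.0, -0.8, 1.0]
[-1.5, -3.62, 1.04] [0.0, -0.8, 1.0]
[-1.55, -3.59, 1.06] [0.0, -0.8, 1.0]
[-1.59, -3.56, 1.08] [0.0, -0.8, 1.0]
[-1.64, -3.53, 1.11] [0.0, -0.8, 1.0]
```

```bash
python3 -m handwheel '{"dp":[[-0.5,-2,0.2],[-0.8,-3.5,0.4],[-1.2,-3.8,0.6],[-1.3,-3.8,0.8],[-1.3,-3.8,0.9],[-1.4,-3.8,1.0],[-1.4,-3.8,1.0],[-1.5,-3.7,1.0],[-1.5,-3.6,1.0],[-1.5,-3.5,1.0]],"rot":[[0,-0.8,1],[0,-0.8,1],[0,-0.8,1],[0,-0.8,1],[0,-0.8,1],[0,-0.8,1],[0,-0.8,1],[0,-0.8,1],[0,-0.8,1],[0,-0.8,1]],"hand":[0,0,0,0,0,0,0,0,0,0]}'; python3 - <<'E'
from h import *
rep();scoop_now()
p,r=tcp_for_lip([.637,-.1465,.07],-10,0);print(p);plan(p,r,5,0)
E
```

```text
t: 28.55
position: [0.516, -0.0498, 0.161]
eef_rot: [0.073, 0.996, -0.001, 0.048]
force: [0.2, -0.1, -1.1]
width: 0.229
t 28.55 p [ 0.516  -0.0498  0.161 ] yaw -8.36 z [ 0.096 -0.008 -0.995] y [0.145 0.989 0.006] F [ 0.2 -0.1 -1.1] w 0.229 j [-0.26 -0.04  1.96  0.02  1.13 -1.69]
lip [ 0.6144 -0.066   0.1297] tray [ 0.034  -0.0776  0.1297] butt-under [-0.1368 -0.0411  0.1462] yaw -8.6 pitch 1.5 roll 0.4
[ 0.53820527 -0.12752835  0.09873866]
plan |dp|/row 20.4 mm, rot/row 0.42
[-0.54, -1.48, 1.3] [0.1, -0.3, 0.3]
[-0.54, -1.48, 1.3] [0.1, -0.3, 0.3]
[-0.54, -1.47, 1.31] [0.1, -0.3, 0.3]
[-0.54, -1.47, 1.31] [0.1, -0.3, 0.3]
[-0.54, -1.46, 1.32] [0.1, -0.3, 0.3]
```

```bash
python3 -m handwheel '{"dp":[[-0.5,-2.2,0.5],[-0.5,-2.2,1],[-0.5,-1.6,1.4],[-0.5,-0.8,1.4],[-0.4,0,1.2],[0,0,0]],"rot":[[0.1,-0.3,0.3],[0.1,-0.3,0.3],[0.1,-0.3,0.3],[0.1,-0.3,0.3],[0,-0.3,0],[0,0,0]],"hand":[0,0,0,0,0,0]}'; python3 - <<'E'
from h import *
rep();scoop_now()
im,d,st=grab("side"); over("side",im,200,110,140,120,5.5,5,"pics/o27.png")
p,r=tcp_for_lip([.637,-.1465,.012],-10,0);print(p);plan(p,r,5,0)
E
```

```text
t: 29.15
position: [0.5374, -0.1367, 0.1026]
eef_rot: [0.091, 0.994, -0.004, 0.058]
force: [-0.9, 0.9, -2.1]
width: 0.228
t 29.15 p [ 0.5374 -0.1367  0.1026] yaw -10.5 z [ 0.115 -0.019 -0.993] y [0.182 0.983 0.002] F [-0.9  0.9 -2.1] w 0.228 j [-0.41  0.11  1.93  0.03  0.99 -1.81]
lip [ 0.6358 -0.1568  0.0732] tray [ 0.0498 -0.1695  0.0732] butt-under [-0.1198 -0.1265  0.0863] yaw -10.7 pitch 0.4 roll 0.2
[ 0.53820527 -0.12752835  0.04073866]
plan |dp|/row 12.7 mm, rot/row 0.16
[0.17, 0.18, 1.24] [0.0, -0.1, -0.1]
[0.17, 0.18, 1.24] [0.0, -0.1, -0.1]
[0.17, 0.18, 1.24] [0.0, -0.1, -0.1]
[0.17, 0.18, 1.24] [0.0, -0.1, -0.1]
[0.17, 0.18, 1.24] [0.0, -0.1, -0.1]
```

View pics/o27.png

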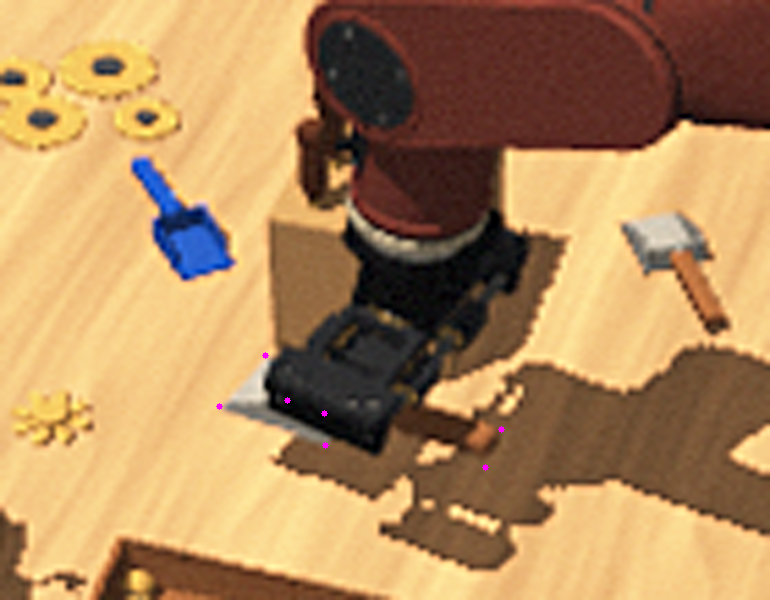

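```bash
python3 -m handwheel '{"dp":[[0.2,0.2,1.2],[0.2,0.2,1.3],[0.2,0.2,1.3],[0.2,0.1,1.2],[0.1,0,0.8],[0,0,0.3],[0,0,0]],"rot":[[0,0,0],[0,0,0],[0,0,0],[0,0,0],[0,0,0],[0,0,0],[0,0,0]],"hand":[0,0,0,0,0,0,0]}'; python3 - <<'E'
from h import *
rep();scoop_now()
E
```

```text
t: 29.9
position: [0.5373, -0.1261, 0.037]
eef_rot: [0.089, 0.994, -0.004, 0.058]
force: [-0.3, 0.2, -2.3]
width: 0.226
t 29.9 p [ 0.5373 -0.1261  0.037 ] yaw -10.25 z [ 0.115 -0.019 -0.993] y [0.178 0.984 0.002] F [-0.3  0.2 -2.3] w 0.226 j [-0.39  0.21  1.96  0.03  0.86 -1.8 ]
lip [ 0.6358 -0.1458  0.0077] tray [ 0.0504 -0.1585  0.0077] butt-under [-0.1193 -0.1162  0.0207] yaw -10.5 pitch 0.3 roll 0.2
```

```bash
python3 -m handwheel '{"dp":[[0.05,0,0.4],[0.05,0,0.3],[0,0,0.2],[0,0,0]],"rot":[[0,0,0],[0,0,0],[0,0,0],[0,0,0]],"hand":[0,0,0,0]}'; python3 - <<'E'
from h import *
rep();scoop_now()
E
```

```text
t: 30.3
position: [0.5389, -0.1269, 0.0295]
eef_rot: [0.089, 0.994, -0.005, 0.06]
force: [-1.4, 1.1, 1.1]
width: 0.227
t 30.3 p [ 0.5389 -0.1269  0.0295] yaw -10.25 z [ 0.118 -0.02  -0.993] y [0.178 0.984 0.001] F [-1.4  1.1  1.1] w 0.227 j [-0.39  0.23  1.96  0.04  0.84 -1.8 ]
lip [ 6.375e-01 -1.466e-01  5.000e-04] tray [ 0.0521 -0.1594  0.0005] butt-under [-0.1177 -0.1171  0.013 ] yaw -10.5 pitch 0.2 roll 0.1
```

Contact at model height 0. I release, then retreat straight up along the tool axis.

```bash
python3 -m handwheel '{"dp":[[0,0,0],[0,0,0],[0,0,0],[0,0,0],[0,0,-1.5],[0,0,-3],[0,0,-4],[0,0,-4],[1,0,-4],[0,0,0]],"rot":[[0,0,0],[0,0,0],[0,0,0],[0,0,0],[0,0,0],[0,0,0],[0,0,0],[0,0,0],[0,0,0],[0,0,0]],"hand":[0.8,0.8,0.8,0.8,0.8,0.8,0.8,0.8,0.8,0.8]}'; python3 - <<'E'
from h import *
rep()
im,d,st=grab("side"); cv2.imwrite("pics/s30.png",cv2.resize(im[100:330,100:340,::-1],None,fx=3,fy=2.6,interpolation=cv2.INTER_CUBIC))
W=cloud("side",d);hsv=cv2.cvtColor(im,cv2.COLOR_RGB2HSV)
m=(W[...,0]>.55)&(W[...,0]<.66)&(W[...,1]>-.20)&(W[...,1]<-.09)&(hsv[...,1]<60)&(hsv[...,2]>110);q=W[m]
print(len(q),q.min(0).round(3),q.max(0).round(3),np.percentile(q[:,2],[10,50]).round(4))
im,d,st=grab("top"); cv2.imwrite("pics/t30.png",cv2.resize(im[80:330,60:420,::-1],None,fx=2.2,fy=2.2,interpolation=cv2.INTER_CUBIC))
E
```

```text
t: 31.3
position: [0.5085, -0.1218, 0.1975]
eef_rot: [0.089, 0.994, -0.005, 0.059]
force: [0.7, 0.4, -0.4]
width: 0.8
t 31.3 p [ 0.5085 -0.1218  0.1975] yaw -10.28 z [ 0.117 -0.02  -0.993] y [0.178 0.984 0.001] F [ 0.7  0.4 -0.4] w 0.8 j [-0.4  -0.08  1.93  0.03  1.18 -1.8 ]
263 [ 0.559 -0.173 -0.003] [ 0.638 -0.101  0.037] [0.0027 0.0095]
```

View pics/s30.png

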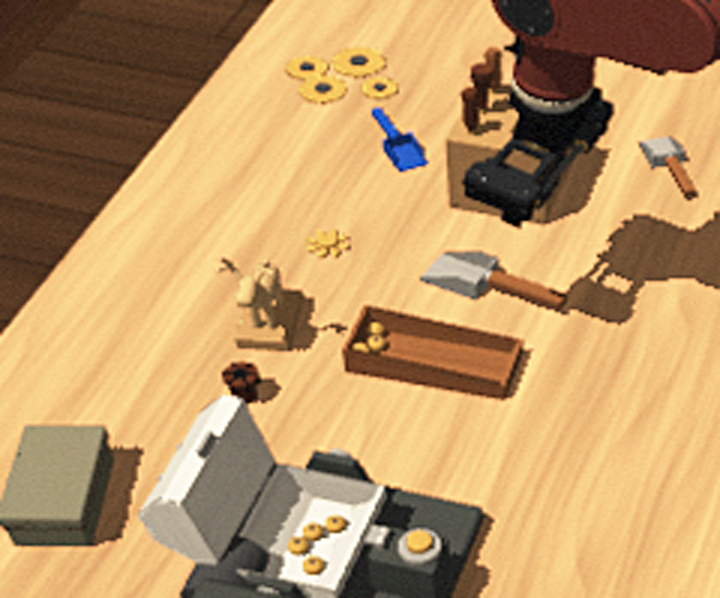

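View pics/t30.png

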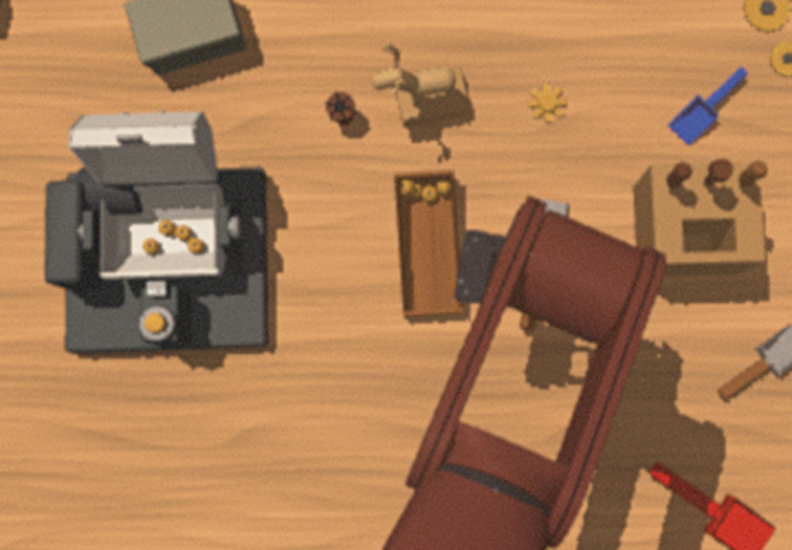

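```bash
python3 - <<'E'
from h import *
a,d,st=grab("top"); b,d2,st=grab("side")
A=cv2.resize(a[150:190,230:280,::-1],(400,320),interpolation=cv2.INTER_CUBIC);B=cv2.resize(b[195:240,205:255,::-1],(400,320),interpolation=cv2.INTER_CUBIC)
cv2.imwrite("pics/f.png",np.hstack([A,B]))
E
```

```text
(no output)
```

View pics/f.png

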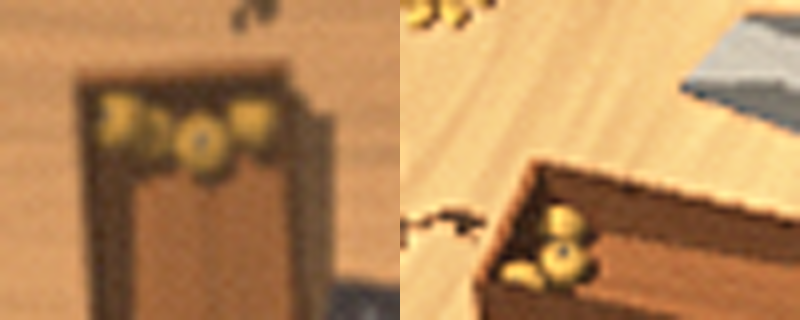

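The left crop shows four blanks in the tray, at (120,120), (155,130), (203,140) and (253,120). With the four in the drum, all eight are accounted for.

```bash
python3 -c "
from cell import ticket
print(ticket.hand_in())"
```

```text
the job is handed in; nothing more can be done
None
```

The job is done and handed in at about 31.5 s of the 72 s; no verdict was reported.

**What I did:**
- I pressed the release button and the lid sprang open.
- I drew the scoop from the block and pivoted it down against the bench until it lay mouth up.
- I took it afresh across the handle, scooped along the tray, poured into the drum, and set the empty scoop down and let go.

**What the last pictures showed:**
- **Blanks:** four are in the drum, which is exactly the minimum. The other four are in the tray at its far end, and none are spilt.
- **Drum and scoop:** the drum is open. The scoop lies flat and mouth up on the bench, with the gripper clear above it.
- **Bystanders:** the star wheel, collet and stag look undisturbed by eye in the pictures. I did not measure their positions again.

**What disagreed or went less than cleanly:**
- The scoop slipped about 5 to 10° in the grip while scooping, and its handle came down on the tray's near wall. The largest force I read then was about 7 N.
- The side view shows only three of the tray's blanks, because one is hidden there. The top view shows all four.

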